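# Load the paint shaker: clamp the jars and close their caps

### The arm

A 6-joint arm with a two-finger parallel gripper is mounted at the origin on a cart in front of the work surface, level with it; the furniture and walls round the work are solid. World frame = base frame: x ahead of the robot, y to its left, z up, the work surface at z = 0. Lengths are in m, angles in degrees, forces in N, time in s.
With the tool pointing down it reaches from about 0.25 to 0.725 m from the base axis. Payload 9.7 kg.
Tool frame: the origin (TCP) lies at the very end of the fingers, on their centre line; the grasp point (between the pads) lies 19 mm behind it; z points along the fingers, y is the direction in which the jaws open and shut (so a half turn about z gives the same grasp; the last joint's range is limited). The gripper opens to 85 mm and grips with 20 to 120 N. Pads are 22 mm wide; open, the fingers measure 114 mm over their backs; the gripper's body (76 mm by 85 mm) begins 54 mm behind the grasp point. The pads swing forward as they close: fully open they stand 13 mm farther back than shut.
Start: joints at [-67.494, 4.979, 10.078, 95.1, 0, 90], TCP at [0.211, -0.508, 0.211] pointing down, gripper open.
Joint ranges: [-179.16, 179.16], [-48.56, 103.87], [-65.8, 70.77], [-126.05, 130.52], [-82.76, 87.17], [-180, 180]. Speed limits (degrees/s): [127.2, 127.2, 147.25, 180, 180, 180].

### API

Orientations are given as [roll, pitch, yaw] about the fixed x, y, z axes, in that order (R = Rz(yaw) Ry(pitch) Rx(roll)).
In Python, from workcell import bot gives the robot as it stands. The module is installed in compiled form; this text tells all that it offers.
- The arm moves only by the tool step_arm, never from a script. Its arguments are lists of equal length, an entry for each row: "dr": the turn, a rotation vector about the tool's x, y, z in rad, a list of three; "xyz": the shift along the tool's x, y, z in units of 40 mm (1.0 is 40 mm), a list of three; "gripper": the opening, from 0 (shut) to 1 (fully open). In form: {"dr": [[wx, wy, wz], ...], "xyz": [[x, y, z], ...], "gripper": [gripper, ...]}. A call has exactly 8 rows; each row is the pose to reach, as a shift and turn from the pose commanded when the call began, along the tool's axes at that moment; what a row does not reach only later rows make up. A row lasts 1/10 s, in which the tool goes at most 50 mm and 8.59 degrees, less where a joint would pass 70% of its speed; a pose out of reach is approached as far as the arm can. A call with a gripper value outside its range is refused whole. The fingers move at their own pace and stop on an object; "squeeze" is the grip in N (left out, the last holds). Time passes only in rows, so rows that repeat a pose let the fingers close, or fill a call up. It gives the time, the measured TCP pose, the force and the opening at its end, in the units of the state.
- bot.get_obs(): the state, without advancing time (a new reading comes with each control period).
- bot.camera(name): name is "scene" or "side" or "wrist"; returns a dict with "image" (400x640x3 uint8, red, green, blue), "camera_matrix" (3x3 intrinsics, pixels), "R" (3x3) and "t" (3): a world point X has camera coordinates R X + t. Camera axes: x right, y down, z forward; pixel columns grow to the right and rows downward; lengths in m; the calibration is good to about 2 mm. A picture is of the moment at which its call begins. There is no depth.
- bot.job_done(): hands the job in, once; it reports no verdict.
Trained networks look in a picture, given as the dict that the camera call returned (one of the last four; its "shot" number tells which), for a name from the list of things; names that differ only in an ending like _2 or _b are one class to them, and where a whole thing is asked for, a point or a joint stands for the part that bears it (a point fixed in the world has none). Each returns a list of dicts, best first, with "p" (0 to 1); they miss things now and then, are a little off and sometimes report something else, mostly with a low value. They report only what shows in the picture. A call takes as long as a camera call. They do not tell look-alikes from the thing itself.
- bot.regions_of(picture, thing): "region" (400x640 bool, what is visible of it) and "box" ([centre column, centre row, width, height] in pixels, round what is visible of it).
The state is a dict: "time": time; "q": joint angles; "qd": joint speeds; "joint_efforts": joint torques, N m; "ee_pos": TCP position; "tcp_rot": TCP orientation; "wrist_force": force on the tool from outside, world axes, zero at the start; "torque": the same for the moment, N m; "opening": finger opening in m.
Only numpy, scipy, OpenCV 4.12 (cv2) and the standard library are available. Lean on these libraries where they do the work, as an engineer would, in place of code of your own. Each camera call takes 0.05 s, during which the arm holds its last target.

### The job

Get the paint ready for mixing: stand every square paint jar upright in the tray of the bench shaker, side by side and square between fence and clamp bar, and wind the clamp knob clockwise until the bar holds them and the knob's slip clutch clicks over. Only when the jars are clamped, twist each cap clockwise until it is tight, then switch the shaker on at its rocker. Leave the other things on the bench where they are.

Things in the scene. Friction and masses are not known exactly. Their poses are not given: they have to be found in the camera images.
- shaker: grey bench shaker, 165 x 224 mm on four feet, fixed to the table; origin on the table under its centre, x from its front (nearer the robot) to its back, y along the tray, z up. Tray with clamp bar and fence at the back, deck with knob and rocker in front. To its left stand an air compressor (220 mm tall) and a folding screen (262 mm tall): pass above them.
- tray_mid (a point): middle of the tray: on its mat, 72 mm above the table, half-way between the faces of fence (+x side) and wide-open clamp bar (-x side), 60 mm apart; axes as the shaker's. Fence and bar are 200 mm long in y, 28 mm high; clear overhead. A jar's centre must be within 85 mm of the middle in y; three jars fit 66 mm apart.
- clamp_bar (a joint): how far the clamp bar has moved towards the fence, m: 0 = wide open, 60 mm gap; about 0.012 = touching the jars. It moves 2 mm for each radian that the collar under the knob turns, and stays where it is left. Starts between 0 and 0.004.
- knob_top (a point): centre of the top face of the clamp knob, on its upright axis, 137 mm above the table; axes as the shaker's. Black ribbed cylinder 39 mm across and 34 mm tall, on a steel collar 43 mm across. 84 mm in front (-x) of tray_mid. Grip it from above.
- clamp_knob (a joint): slip of the knob's clutch: radians the knob has turned on its collar; 0 at the start. Turned clockwise (from above) the knob drives the collar and closes the bar; once the bar bears on the jars the clutch (0.165 N m, about 20 N at the bar) lets go and this grows, one click each 0.26 rad; two clicks do. Anticlockwise takes back the slip, then opens the bar.
- rocker (a joint): the rocker switch, rad: 0 = off (far end up), 0.4 = on (far end pressed down); stays where it is left, light friction (2 N at the far half). On means the shaker is started, though nothing shakes in this simulation.
- rocker_far (a point): where to press the rocker for on: top of its far (+x) half, with a white dot, 14 mm from the pivot, 101 mm above the table when off; it goes down about 6 mm. Black rocker 24 mm wide, 42 mm long in x, on the deck 75 mm to the right (-y) of the knob's axis.
- jar_a_mid (a point): square glass paint jar, 48 x 48 mm body 64 mm high, 94 mm in all, 250 g; None if absent. This point: on its upright axis, 47 mm above its underside; z up, x and y square to its flat sides. Round black cap 39 mm across, 70 to 94 mm above the underside: grip it there from above to lift it.
- jar_a_cap (a joint): captive cap of jar_a: radians left to turn it clockwise (from above) about the jar's upright axis until tight; 0 = tight, its pointer tab over the lug on the jar's shoulder. Starts 0.6 to 1.2. Light friction (0.035 N m), hard stop at 0; never comes off. A jar that stands free turns with its cap.
- jar_b_mid (a point): square glass paint jar, 48 x 48 mm body 64 mm high, 94 mm in all, 250 g; None if absent. This point: on its upright axis, 47 mm above its underside; z up, x and y square to its flat sides. Round black cap 39 mm across, 70 to 94 mm above the underside: grip it there from above to lift it.
- jar_b_cap (a joint): captive cap of jar_b: radians left to turn it clockwise (from above) about the jar's upright axis until tight; 0 = tight, its pointer tab over the lug on the jar's shoulder. Starts 0.6 to 1.2. Light friction (0.035 N m), hard stop at 0; never comes off. A jar that stands free turns with its cap.
- jar_c_mid (a point): square glass paint jar, 48 x 48 mm body 64 mm high, 94 mm in all, 250 g; None if absent. This point: on its upright axis, 47 mm above its underside; z up, x and y square to its flat sides. Round black cap 39 mm across, 70 to 94 mm above the underside: grip it there from above to lift it.
- jar_c_cap (a joint): captive cap of jar_c: radians left to turn it clockwise (from above) about the jar's upright axis until tight; 0 = tight, its pointer tab over the lug on the jar's shoulder. Starts 0.6 to 1.2. Light friction (0.035 N m), hard stop at 0; never comes off. A jar that stands free turns with its cap.
- siphon_jar: bystander: round glass jar with a brass tube on its lid, 34 x 72 mm, behind the shaker; origin under its centre
- bottle_white: bystander: white paint bottle with a black pointed nozzle, 36 x 102 mm, behind the shaker; origin under its centre
- bottle_grey: bystander: grey paint bottle with a white pointed nozzle, 34 x 102 mm, behind the shaker; origin under its centre
- mix_cup: bystander: white mixing cup, 60 x 42 mm, behind the shaker; origin under its centre
Things that resemble listed ones, but are neither listed nor needed, are in the scene too. Leave any purple look-alike of the part that bears jar_b_mid alone.

How it is judged:
By the outcome, as a careful person would: the job done as asked, in the order asked, and still so for the second after the job is handed in, with the robot touching nothing.
Of jar_a, jar_b, jar_c only 2 to 3 are there at a start; the rules pass over those that are not, and their reading is None.
At some moment in a run one of jar_a, jar_b, jar_c may be knocked a few centimetres aside while the robot is not near it.
It also fails if it takes over 210 s, if anything falls off the work surface, if the arm or the gripper's body presses on something with over 40 N, if the wrist force passes 120 N, or if a joint passes its speed limit or range.

## Working session

There is one attempt and no reset: what is moved stays moved. The work goes in short steps, Python scripts to look and compute and a tool call to move; the robot and the scene stay as the last step left them, time stands still between calls to the robot, and variables do not carry over. Pictures are saved under pics/ and viewed, and the job is handed in when it is done.

Besides the shell and the picture viewer there is one more tool, called after ">>>" by a JSON object that holds its "op" and its "data". step_arm: Moves the arm, as the interface text tells. Its arguments: {"type":"object","properties":{"dr":{"type":"array"},"xyz":{"type":"array"},"gripper":{"type":"array"},"squeeze":{"type":"number"}},"required":["dr","xyz","gripper"]}

```bash
mkdir -p pics; ls
python3 - <<'E'
from workcell import bot
import cv2,numpy as np
o=bot.get_obs(); print(o)
for n in ["scene","side","wrist"]:
    p=bot.camera(n); cv2.imwrite(f"pics/{n}0.png",p["image"][:,:,::-1]); print(n,p["camera_matrix"].tolist(),p["R"].round(4).tolist(),p["t"].round(4).tolist())
    for th in ["jar_a_mid","shaker","jar_a_cap","clamp_knob","rocker"]:
        print(th,[(round(r["p"],2),np.round(r["box"]).tolist()) for r in bot.regions_of(p,th)])
E
```

```text
pics
{'time': 0.0, 'q': array([-6.74952499e+01,  5.00946893e+00,  1.00347633e+01,  9.51010053e+01,
       -1.99351066e-03,  8.99996962e+01]), 'qd': array([ 0.03103013,  0.00714907, -0.04234451, -0.09133484,  0.0301534 ,
       -0.01974808]), 'joint_efforts': array([-1.12779588e-03, -5.20390391e+01,  4.64798391e+01,  1.62636233e-02,
       -5.15229459e-06, -3.80718927e-05]), 'ee_pos': array([ 0.21040581, -0.50787325,  0.21010152]), 'tcp_rot': array([-1.79924289e+02,  1.99310750e-03,  2.25050565e+01]), 'wrist_force': array([-0.05391047, -0.91290119,  0.24025203]), 'torque': array([ 0.01240135, -0.00122145,  0.0030663 ]), 'opening': 0.08574131477471265}
scene [[461.460244596414, 0.0, 324.31233401577214], [0.0, 461.460244596414, 195.5252087852991], [0.0, 0.0, 1.0]] [[0.8998, -0.4363, 0.0075], [-0.1668, -0.3597, -0.918], [0.4032, 0.8248, -0.3965]] [-0.5667, 0.1333, 1.1546]
jar_a_mid [(0.64, [318.0, 258.0, 30.0, 45.0]), (0.47, [305.0, 227.0, 17.0, 13.0])]
shaker [(0.78, [356.0, 231.0, 103.0, 81.0]), (0.35, [319.0, 260.0, 23.0, 45.0])]
jar_a_cap [(0.82, [322.0, 246.0, 20.0, 22.0])]
clamp_kn
[... 157 characters left out ...]
555147715683], [0.0, 515.0253839322623, 208.25736620615243], [0.0, 0.0, 1.0]] [[0.9797, -0.2002, -0.006], [-0.085, -0.3884, -0.9176], [0.1814, 0.8995, -0.3975]] [-0.5606, 0.0691, 1.33]
jar_a_mid [(0.21, [353.0, 244.0, 98.0, 82.0])]
shaker [(0.67, [354.0, 242.0, 102.0, 83.0])]
jar_a_cap [(0.59, [297.0, 251.0, 25.0, 18.0])]
clamp_knob [(0.89, [331.0, 217.0, 19.0, 24.0])]
rocker [(0.64, [342.0, 238.0, 23.0, 12.0])]
wrist [[318.15870885925784, 0.0, 321.7882192259271], [0.0, 318.15870885925784, 199.77222184628485], [0.0, 0.0, 1.0]] [[0.3837, -0.9234, 0.0002], [-0.887, -0.3685, 0.2782], [-0.2569, -0.107, -0.9605]] [-0.55, -0.0361, 0.3782]
jar_a_mid []
shaker []
jar_a_cap []
clamp_knob []
rocker []
```

View pics/scene0.png

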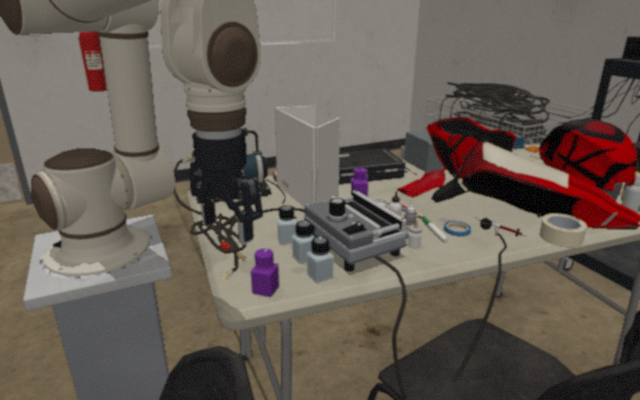

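View pics/side0.png

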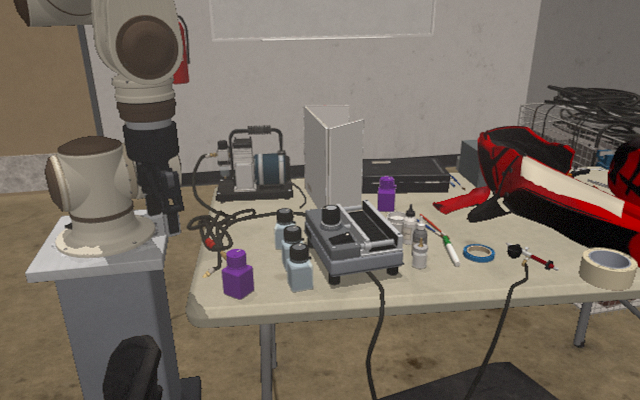

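View pics/wrist0.png

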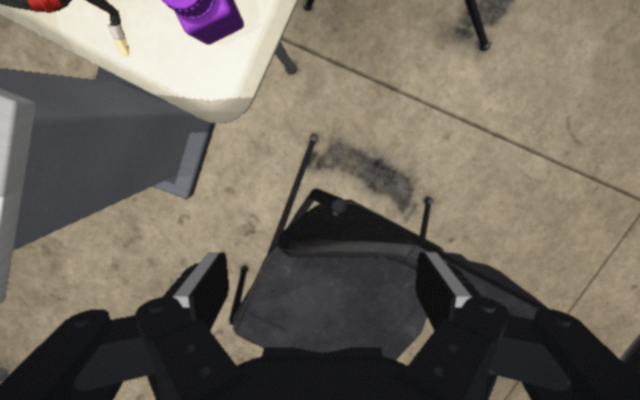

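Three light-blue jars stand in front of the shaker (scene caps near (286,210), (304,225), (319,242)). There are two purple look-alikes, at (265,270) and (360,180), to leave alone. Next I'll work out coarse positions.

```bash
cat > h.py <<'E'
from workcell import bot
import cv2,numpy as np
from scipy.spatial.transform import Rotation as Ro
def ray(p,u,v):
    d=p["R"].T@np.linalg.inv(p["camera_matrix"])@np.array([u,v,1.]); return -p["R"].T@p["t"],d
def onz(p,u,v,z):
    c,d=ray(p,u,v); return c+d*(z-c[2])/d[2]
def proj(p,X):
    q=p["camera_matrix"]@(p["R"]@np.asarray(X,float)+p["t"]); return q[:2]/q[2]
def tri(obs):
    A=np.zeros((3,3));b=np.zeros(3)
    for p,u,v in obs:
        c,d=ray(p,u,v); d/=np.linalg.norm(d); M=np.eye(3)-np.outer(d,d); A+=M;b+=M@c
    return np.linalg.solve(A,b)
def cap(n,name=None):
    p=bot.camera(n)
    if name: cv2.imwrite(f"pics/{name}.png",p["image"][:,:,::-1])
    return p
def shift(target,yaw,cur=None):
    """from pose (pos,rpy) measured to target tool-down at yaw: print xyz units & dz"""
    o=bot.get_obs()
    R=Ro.from_euler('xyz',o["tcp_rot"],degrees=True)
    d=R.inv().apply(np.asarray(target)-o["ee_pos"])/0.04
    Rt=Ro.from_euler('xyz',[180,0,yaw],degrees=True)
    rv=(R.inv()*Rt).as_rotvec()
    print("xyz",d.round(3),"dr",rv.round(4),"deg",np.degrees(np.linalg.norm(rv)).round(1))
E
python3 - <<'E'
from h import *
S=cap("scene");D=cap("side")
for a,b in [((286,209),(285,213)),((304,224),(291,230)),((319,241),(299,247)),((264,252),(235,254))]:
    print(onz(S,*a,.094).round(3),onz(D,*b,.094).round(3))
for n,a,b in [("knob",(336,200),(331,208))]:
    print(n,onz(S,*a,.137).round(3),onz(D,*b,.137).round(3))
W=cap("wrist");c,d=ray(W,320,200);print(c,d)
o=bot.get_obs();R=Ro.from_euler('xyz',o["tcp_rot"],degrees=True);print("cam in tool",R.inv().apply(c-o["ee_pos"]), R.inv().apply(d))
E
```

```text
[ 0.441 -0.168  0.094] [ 0.444 -0.17   0.094]
[ 0.449 -0.263  0.094] [ 0.445 -0.265  0.094]
[ 0.446 -0.352  0.094] [ 0.449 -0.348  0.094]
[ 0.322 -0.346  0.094] [ 0.319 -0.351  0.094]
knob [ 0.535 -0.257  0.137] [ 0.535 -0.262  0.137]
[ 0.2761788  -0.48075816  0.37340866] [-0.25964607 -0.1020309  -0.96031543]
cam in tool [ 7.11057343e-02 -1.38385190e-04 -1.62595799e-01] [-0.27898377 -0.00519825  0.96029846]
```

```bash
python3 -c "
from h import *
shift([.46,-.26,.38],0)"
```

```text
xyz [ 8.136 -3.343 -4.23 ] dr [ 0.000e+00 -1.000e-04  3.928e-01] deg 22.5
```

>>> {"op": "step_arm", "data": {"dr": [[0,0,0.05],[0,0,0.1],[0,0,0.15],[0,0,0.2],[0,0,0.25],[0,0,0.3],[0,0,0.393],[0,0,0.393]], "xyz": [[0,0,-1],[1,-0.4,-2],[2,-0.8,-2.5],[3,-1.2,-3],[4,-1.6,-3.5],[5,-2,-4],[6,-2.4,-4.2],[7,-2.8,-4.2]], "gripper": [1,1,1,1,1,1,1,1]}}

```text
time: 1.85
ee_pos: [0.4276, -0.2961, 0.3803]
tcp_rot: [179.9, -0.1, -0.2]
wrist_force: [0.4, -0.7, -0.2]
opening: 0.0854
```

>>> {"op": "step_arm", "data": {"dr": [[0,0,0],[0,0,0],[0,0,0],[0,0,0],[0,0,0],[0,0,0],[0,0,0],[0,0,0]], "xyz": [[0.5,0,0],[1,0,0],[1.1,0,0],[1.1,0,0],[1.1,0,0],[1.1,0,0],[1.1,0,0],[1.1,0,0]], "gripper": [1,1,1,1,1,1,1,1]}}

```text
time: 2.65
ee_pos: [0.4698, -0.2976, 0.3792]
tcp_rot: [180.0, -0.0, -0.0]
wrist_force: [0.2, 0.1, -0.3]
opening: 0.0857
```

Run:
```python
from h import *
o=bot.get_obs();print(o["time"],o["ee_pos"],o["tcp_rot"],o["wrist_force"])
p=cap("wrist","w1")
for th in ["jar_a_mid","shaker","jar_a_cap","clamp_knob","rocker","clamp_bar"]:
    print(th,[(round(r["p"],2),np.round(r["box"]).tolist()) for r in bot.regions_of(p,th)])
```

```text
2.65 [ 0.46981136 -0.29763418  0.37916132] [ 1.79982104e+02 -2.44049938e-02 -4.70819206e-02] [ 0.17764734  0.09738779 -0.34405403]
jar_a_mid [(0.94, [350.0, 168.0, 31.0, 35.0])]
shaker []
jar_a_cap [(0.87, [354.0, 170.0, 34.0, 27.0]), (0.48, [231.0, 168.0, 49.0, 38.0])]
clamp_knob [(0.92, [288.0, 113.0, 30.0, 36.0])]
rocker [(0.49, [293.0, 169.0, 34.0, 41.0])]
clamp_bar [(0.86, [287.0, 74.0, 158.0, 30.0])]
```

View pics/w1.png

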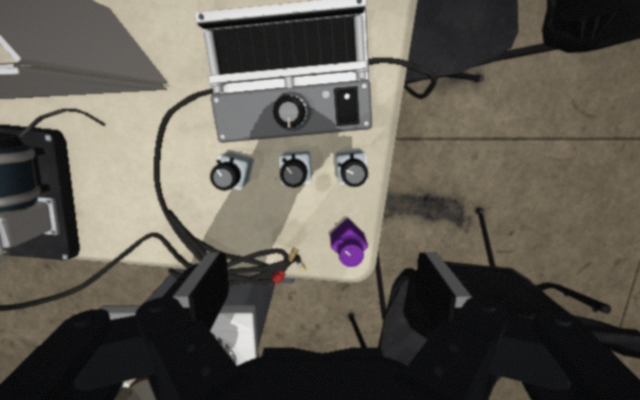

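Run:
```python
from h import *
im=cv2.imread("pics/w1.png")[0:210,190:390]
cv2.imwrite("pics/w1z.png",cv2.resize(im[100:210],None,fx=4,fy=4,interpolation=cv2.INTER_CUBIC))
cv2.imwrite("pics/w1y.png",cv2.resize(im[0:145],None,fx=4,fy=4,interpolation=cv2.INTER_CUBIC))
```

```text
(no output)
```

View pics/w1z.png

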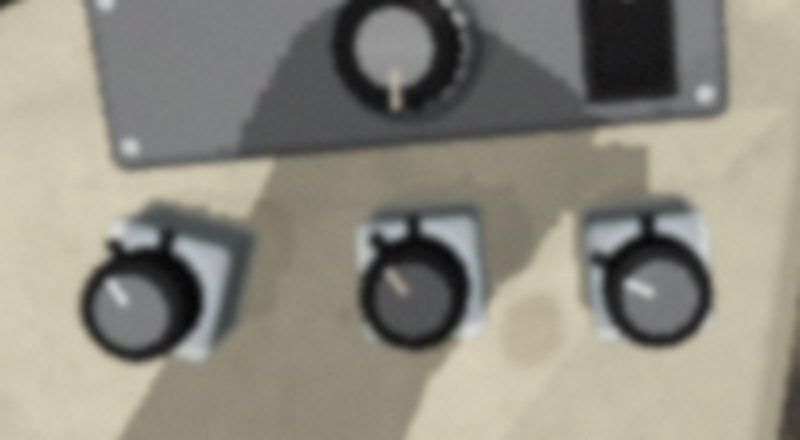

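View pics/w1y.png

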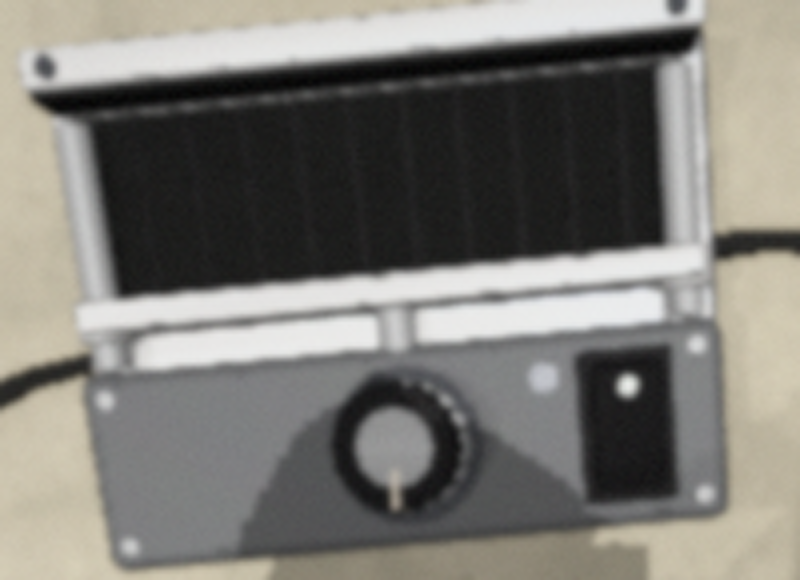

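Run:
```python
from h import *
p=cap("wrist")
f=lambda x,y,z,oy=0:onz(p,190+x/4,oy+y/4,z)
K=f(395,440,.137);D=f(627,385,.101)
a,b=f(44,67,.1),f(678,3,.1); print("fence screws",a,b,"yaw",np.degrees(np.arctan2(a[0]-b[0],a[1]-b[1]))*-1, np.linalg.norm(a-b))
a,b=f(80,330,.1),f(715,268,.1); print("bar",a,b,"yaw",np.degrees(np.arctan2(a[0]-b[0],a[1]-b[1]))*-1,np.linalg.norm(a-b))
a,b=f(130,547,.09),f(705,493,.09); print("deck screws",a,b,"yaw",np.degrees(np.arctan2(a[0]-b[0],a[1]-b[1]))*-1,np.linalg.norm(a-b))
a,b=f(98,305,.1),f(700,245,.1);print("bar tray edge",a,b)
a,b=f(40,100,.1),f(698,35,.1);print("fence top front edge",a,b)
print("K",K,"dot",D,"K-D",K-D)
# jars top centre z=.094
for n,(x,y) in dict(L=(130,312),M=(413,293),R=(659,291)).items():
    print(n,onz(p,190+x/4,100+y/4,.094))
# shoulder corners z=.064
q=lambda x,y:onz(p,190+x/4,100+y/4,.064)
print("L TL,TR.. right top edge", q(112,220),q(250,238))
print("M TL,TR,BR", q(358,222),q(480,205),q(485,330))
print("R TL,TR,BL", q(583,215),q(705,205),q(600,338),q(710,325))
print("L TR,BR",q(230,250),q(205,360))
```

```text
fence screws [ 0.64930104 -0.14756905  0.1       ] [ 0.66692342 -0.34321169  0.1       ] yaw 5.146990589582839 0.19643470087997209
bar [ 0.57273007 -0.15129145  0.1       ] [ 0.59169322 -0.35767662  0.1       ] yaw 5.249729950495727 0.2072545282097355
deck screws [ 0.50216087 -0.15853869  0.09      ] [ 0.52068835 -0.35861832  0.09      ] yaw 5.290533097529927 0.2009356273172083
bar tray edge [ 0.58036902 -0.157874    0.1       ] [ 0.59853881 -0.35257987  0.1       ]
fence top front edge [ 0.64012499 -0.14536165  0.1       ] [ 0.65825339 -0.3496569   0.1       ]
K [ 0.53853661 -0.25679704  0.137     ] dot [ 0.55577717 -0.33006755  0.101     ] K-D [-0.01724056  0.07327051  0.036     ]
L [ 0.44419826 -0.15475499  0.094     ]
M [ 0.4512191  -0.25648886  0.094     ]
R [ 0.45202221 -0.34437889  0.094     ]
L TL,TR.. right top edge [ 0.4729221  -0.14147542  0.064     ] [ 0.46618336 -0.19285586  0.064     ]
M TL,TR,BR [ 0.47225126 -0.23376118  0.064     ] [ 0.47865429 -0.27962136  0.064     ] [ 0.43073532 -0.28109085  0.064     ]
R TL,TR,BL [ 0.4749505  -0.31819353  0.064     ] [ 0.47872736 -0.36377355  0.064     ] [ 0.42761572 -0.32536011  0.064     ] [ 0.43277941 -0.36751984  0.064     ]
L TR,BR [ 0.46162439 -0.18502925  0.064     ] [ 0.41873686 -0.17260261  0.064     ]
```

```bash
python3 -c "
from h import *
print(bot.get_obs()['q'].round(1))
shift([.448,-.257,.2],4)
p=cap('wrist')
print(onz(p,165,85,.262),onz(p,75,258,.22),onz(p,100,0,.262))
D=cap('side');print(onz(D,333,212,0), onz(D,362,205,0))
"
```

```text
[-32.3  14.8  41.2 116.3   0.  147.7]
xyz [-0.559 -1.011  4.469] dr [-0.0001  0.0001 -0.07  ] deg 4.0
[ 0.55925765 -0.1674183   0.262     ] [ 0.38072635 -0.02326682  0.22      ] [ 0.62119838 -0.12558039  0.262     ]
[0.60216512 0.0187968  0.        ] [0.6956344  0.05003479 0.        ]
```

>>> {"op": "step_arm", "data": {"dr": [[0,0,0],[0,0,0],[0,0,-0.03],[0,0,-0.07],[0,0,-0.07],[0,0,-0.07],[0,0,-0.07],[0,0,-0.07]], "xyz": [[-0.2,-0.5,1],[-0.4,-1,2],[-0.56,-1.01,3],[-0.56,-1.01,4],[-0.56,-1.01,4.47],[-0.56,-1.01,4.47],[-0.56,-1.01,4.47],[-0.56,-1.01,4.47]], "gripper": [1,1,1,1,1,1,1,1]}}

```text
time: 3.95
ee_pos: [0.4486, -0.2574, 0.2018]
tcp_rot: [179.9, -0.1, 4.0]
wrist_force: [-0.3, -0.1, 0.1]
opening: 0.0856
```

```bash
cat >> h.py <<'E'
def wire(p,im,pos,yaw,s=1,ox=0,oy=0,z0=0):
    """overlay jar: pos xy, yaw deg; shoulder z .064 square, top circle"""
    c,sn=np.cos(np.radians(yaw)),np.sin(np.radians(yaw))
    def P(x,y,z):
        u=proj(p,[pos[0]+c*x-sn*y,pos[1]+sn*x+c*y,z0+z]); return ((u-[ox,oy])*s+ s/2*0).astype(int)
    h=.024
    for z,col in ((.064,(0,0,255)),(0,(0,255,255))):
        pts=np.array([P(a*h,b*h,z) for a,b in((1,1),(1,-1),(-1,-1),(-1,1))]);cv2.polylines(im,[pts],True,col,1)
    for z in (.094,):
        pts=np.array([P(.0195*np.cos(t),.0195*np.sin(t),z) for t in np.linspace(0,6.28,40)]);cv2.polylines(im,[pts],True,(0,255,0),1)
def zoom(p,ctr,half=80,s=4):
    ox,oy=int(max(ctr[0]-half,0)),int(max(ctr[1]-half,0)); im=p["image"][oy:oy+2*half*3//4,ox:ox+2*half,::-1]
    return cv2.resize(im,None,fx=s,fy=s,interpolation=cv2.INTER_CUBIC),ox,oy
E
python3 - <<'E'
from h import *
print(bot.get_obs()["ee_pos"])
p=cap("wrist","w2")
c=proj(p,[.451,-.2565,.094]);print(c)
im,ox,oy=zoom(p,c);im2=im.copy();wire(p,im2,(.451,-.2565),5,4,ox,oy)
cv2.imwrite("pics/w2z.png",np.hstack([im,im2])[:, :].copy() if 0 else im2)
cv2.imwrite("pics/w2r.png",im)
E
```

```text
[ 0.44857728 -0.25743818  0.20177823]
[320.91596616 189.33611662]
```

View pics/w2z.png

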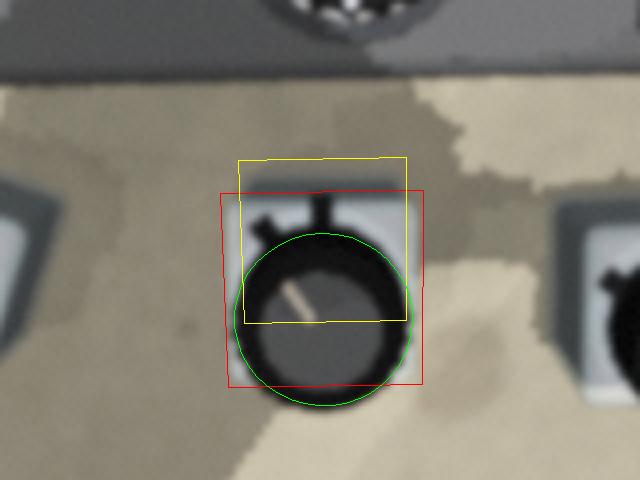

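View pics/w2r.png

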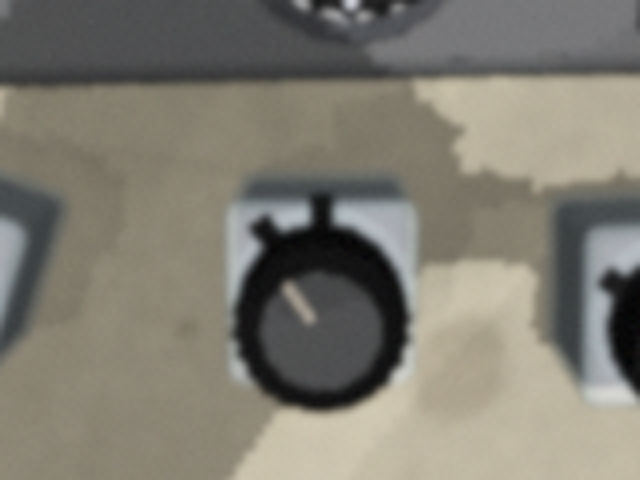

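>>> {"op": "step_arm", "data": {"dr": [[0,0,0],[0,0,0],[0,0,0],[0,0,0],[0,0,0],[0,0,0],[0,0,0],[0,0,0]], "xyz": [[0.05,-0.02,0.8],[0.05,-0.02,1.6],[0.05,-0.02,2.4],[0.05,-0.02,2.8],[0.05,-0.02,3.1],[0.05,-0.02,3.25],[0.05,-0.02,3.25],[0.05,-0.02,3.25]], "gripper": [1,1,1,1,1,1,1,1]}}

```text
time: 4.8
ee_pos: [0.4505, -0.2565, 0.0711]
tcp_rot: [179.9, -0.1, 4.0]
wrist_force: [0.5, 0.3, 0.8]
opening: 0.0856
```

>>> {"op": "step_arm", "data": {"dr": [[0,0,0],[0,0,0],[0,0,0],[0,0,0],[0,0,0],[0,0,0],[0,0,0],[0,0,0]], "xyz": [[0,0,0],[0,0,0],[0,0,0],[0,0,0],[0,0,0],[0,0,0],[0,0,0],[0,0,0]], "gripper": [0.3,0.3,0.3,0.3,0.3,0.3,0.3,0.3], "squeeze": 40}}

```text
time: 5.6
ee_pos: [0.4501, -0.2562, 0.0707]
tcp_rot: [180.0, -0.0, 4.0]
wrist_force: [-1.3, 1.9, 4.9]
opening: 0.0355
```

>>> {"op": "step_arm", "data": {"dr": [[0,0,0],[0,0,0],[0,0,0],[0,0,0],[0,0,0],[0,0,0],[0,0,0],[0,0,0]], "xyz": [[0,0,-0.2],[0,0,-0.7],[0,0,-1.4],[0,0,-2.2],[0,0,-3],[0,0,-3.8],[0,0,-4.3],[0,0,-4.3]], "gripper": [0.3,0.3,0.3,0.3,0.3,0.3,0.3,0.3]}}

```text
time: 6.4
ee_pos: [0.4506, -0.2566, 0.2448]
tcp_rot: [179.9, -0.2, 4.0]
wrist_force: [0.1, -0.7, -2.7]
opening: 0.0352
```

Run:
```python
from h import *
K=np.array([.5385,-.2568]);a=np.radians(5.2);ex=np.array([np.cos(a),np.sin(a)]);ey=np.array([-ex[1],ex[0]])
T=K+.084*ex; print("T",T,[ (T+s*.066*ey).round(4) for s in(1,0,-1)])
print(bot.get_obs()["wrist_force"],bot.get_obs()["opening"])
shift([*T,.24],95.2)
p=cap("wrist","w3")
```

```text
T [ 0.62215429 -0.24918686] [array([ 0.6162, -0.1835]), array([ 0.6222, -0.2492]), array([ 0.6281, -0.3149])]
[ 0.14810903 -0.67756358 -2.7475506 ] 0.03522865951084952
xyz [4.291 0.114 0.134] dr [ 4.4000e-03 -7.0000e-04 -1.5918e+00] deg 91.2
```

View pics/w3.png

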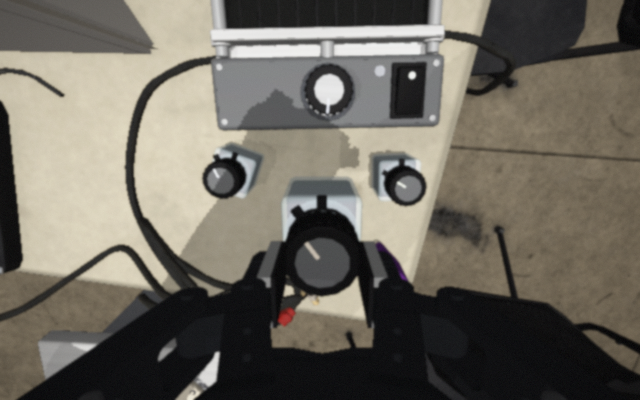

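>>> {"op": "step_arm", "data": {"dr": [[0,0,-0.13],[0,0,-0.27],[0,0,-0.41],[0,0,-0.55],[0,0,-0.69],[0,0,-0.83],[0,0,-0.97],[0,0,-1.1]], "xyz": [[0.3,0,0],[1,0.03,0],[1.8,0.06,0],[2.6,0.08,0],[3.4,0.1,0],[4,0.11,0],[4.29,0.11,0],[4.29,0.11,0]], "gripper": [0.3,0.3,0.3,0.3,0.3,0.3,0.3,0.3]}}

```text
time: 7.25
ee_pos: [0.6224, -0.248, 0.2381]
tcp_rot: [-179.7, -0.0, 67.4]
wrist_force: [0.5, -0.0, -3.1]
opening: 0.0345
```

>>> {"op": "step_arm", "data": {"dr": [[0,0,-0.13],[0,0,-0.27],[0,0,-0.4],[0,0,-0.48],[0,0,-0.49],[0,0,-0.49],[0,0,-0.49],[0,0,-0.49]], "xyz": [[0,0,0],[0,0,0],[0,0,0],[0,0,0],[0,0,0],[0,0,0],[0,0,0],[0,0,0]], "gripper": [0.3,0.3,0.3,0.3,0.3,0.3,0.3,0.3]}}

```text
time: 8.05
ee_pos: [0.6213, -0.2485, 0.2416]
tcp_rot: [-180.0, -0.0, 95.0]
wrist_force: [0.1, -0.0, -2.5]
opening: 0.0348
```

Run:
```python
from h import *
print(bot.get_obs()["q"].round(1))
shift([.6222,-.2492,.145],95.2)
p=cap("wrist","w4");cap("scene","s4");cap("side","d4")
print([proj(p,[.6222,-.2492,z]) for z in (.072,.166)])
```

```text
[-21.8  24.   36.5 102.5   0.   63.2]
xyz [-0.019  0.022  2.416] dr [-0.0004 -0.0002 -0.003 ] deg 0.2
[array([322.11622549, 177.54599219]), array([322.27242754, 202.97686328])]
```

View pics/w4.png

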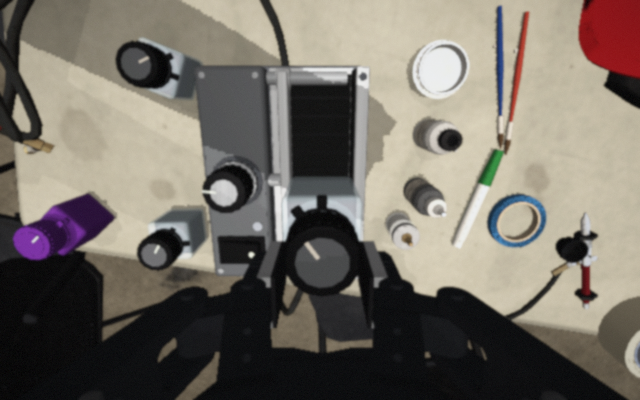

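View pics/d4.png

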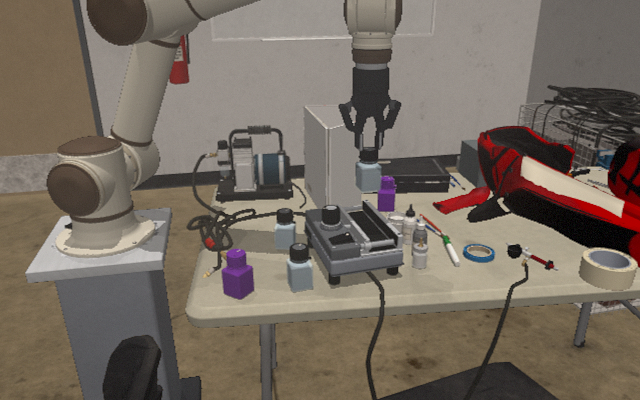

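Run:
```python
from h import *
p=cap("wrist")
a=np.radians(5.2);ex=np.array([np.cos(a),np.sin(a)]);ey=np.array([-ex[1],ex[0]]);T=np.array([.6222,-.2492])
im,ox,oy=p["image"][40:280,190:400,::-1],190,40
im=cv2.resize(im,None,fx=3.6,fy=3.6-1.2,interpolation=cv2.INTER_CUBIC) if 0 else cv2.resize(im,None,fx=2.5,fy=2.5,interpolation=cv2.INTER_CUBIC)
for x,c in((-.03,(0,0,255)),(.03,(0,0,255)),(0,(0,255,0))):
    q=[tuple(((proj(p,[*(T+x*ex+y*ey),.1])-[ox,oy])*2.5).astype(int)) for y in(-.1,.1)]; cv2.line(im,q[0],q[1],c,1)
cv2.imwrite("pics/w4z.png",im)
```

```text
(no output)
```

View pics/w4z.png

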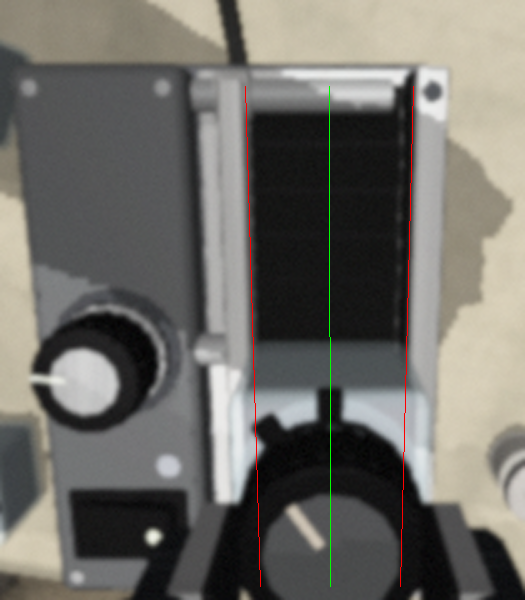

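>>> {"op": "step_arm", "data": {"dr": [[0,0,0],[0,0,0],[0,0,0],[0,0,0],[0,0,0],[0,0,0],[0,0,0],[0,0,0]], "xyz": [[-0.02,0.02,0.5],[-0.02,0.02,1.1],[-0.02,0.02,1.6],[-0.02,0.02,2],[-0.02,0.02,2.25],[-0.02,0.02,2.35],[-0.02,0.02,2.41],[-0.02,0.02,2.45]], "gripper": [0.3,0.3,0.3,0.3,0.3,0.3,0.3,0.3]}}

```text
time: 9.05
ee_pos: [0.6225, -0.2494, 0.1447]
tcp_rot: [179.9, 0.0, 95.1]
wrist_force: [0.6, -0.1, -2.8]
opening: 0.0352
```

>>> {"op": "step_arm", "data": {"dr": [[0,0,0],[0,0,0],[0,0,0],[0,0,0],[0,0,0],[0,0,0],[0,0,0],[0,0,0]], "xyz": [[0,0,0],[0,0,0],[0,0,0],[0,0,0],[0,0,0],[0,0,0],[0,0,0],[0,0,0]], "gripper": [0.3,0.3,0.7,0.7,0.7,0.7,0.7,0.7]}}

```text
time: 9.85
ee_pos: [0.6222, -0.2493, 0.144]
tcp_rot: [180.0, 0.0, 95.1]
wrist_force: [0.7, -0.2, -0.0]
opening: 0.0594
```

>>> {"op": "step_arm", "data": {"dr": [[0,0,0],[0,0,0],[0,0,0],[0,0,0],[0,0,0.1],[0,0,0.2],[0,0,0.35],[0,0,0.5]], "xyz": [[0,0,-0.4],[0,0,-1],[0,0,-1.7],[0,0,-2.4],[0,0,-3],[-0.1,-0.5,-3],[-0.2,-1,-3],[-0.3,-1.5,-3]], "gripper": [0.8,0.8,0.9,0.9,1,1,1,1]}}

```text
time: 10.65
ee_pos: [0.5631, -0.2667, 0.2639]
tcp_rot: [180.0, 0.0, 66.1]
wrist_force: [-0.2, -0.4, 0.1]
opening: 0.085
```

Run:
```python
from h import *
p=cap("wrist","w5");cap("side","d5")
shift([.449,-.344,.25],5)
```

```text
xyz [-2.897 -1.808  0.376] dr [ 1.1000e-03 -2.0000e-04  1.0675e+00] deg 61.2
```

View pics/w5.png

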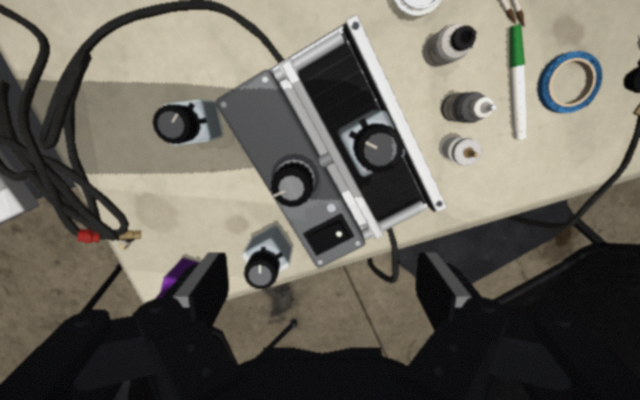

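>>> {"op": "step_arm", "data": {"dr": [[0,0,0.14],[0,0,0.28],[0,0,0.42],[0,0,0.56],[0,0,0.7],[0,0,0.84],[0,0,0.98],[0,0,1.07]], "xyz": [[-0.5,-0.3,0],[-1.2,-0.7,0],[-1.9,-1.2,0],[-2.6,-1.6,0.2],[-2.9,-1.8,0.6],[-2.9,-1.8,1.2],[-2.9,-1.8,1.6],[-2.9,-1.8,1.6]], "gripper": [1,1,1,1,1,1,1,1]}}

```text
time: 11.55
ee_pos: [0.4509, -0.3437, 0.1974]
tcp_rot: [-179.9, 0.1, 5.0]
wrist_force: [0.1, 0.5, -0.4]
opening: 0.0855
```

>>> {"op": "step_arm", "data": {"dr": [[0,0,0],[0,0,0],[0,0,0],[0,0,0],[0,0,0],[0,0,0],[0,0,0],[0,0,0]], "xyz": [[0,0,0],[0,0,0],[0,0,0],[0,0,0],[0,0,0],[0,0,0],[0,0,0],[0,0,0]], "gripper": [1,1,1,1,1,1,1,1]}}

```text
time: 12.35
ee_pos: [0.4512, -0.3442, 0.2]
tcp_rot: [180.0, -0.0, 5.2]
wrist_force: [-0.1, 0.2, 0.2]
opening: 0.0854
```

Run:
```python
from h import *
print(bot.get_obs()["ee_pos"],bot.get_obs()["tcp_rot"])
p=cap("wrist","w6")
P=(.452,-.3444)
c=proj(p,[*P,.094]);print(c)
im,ox,oy=zoom(p,c);wire(p,im,P,5,4,ox,oy)
cv2.imwrite("pics/w6z.png",im)
```

```text
[ 0.45117321 -0.3441505   0.20000759] [ 1.79998894e+02 -7.28798677e-04  5.15362362e+00]
[322.33017525 191.49047902]
```

View pics/w6z.png

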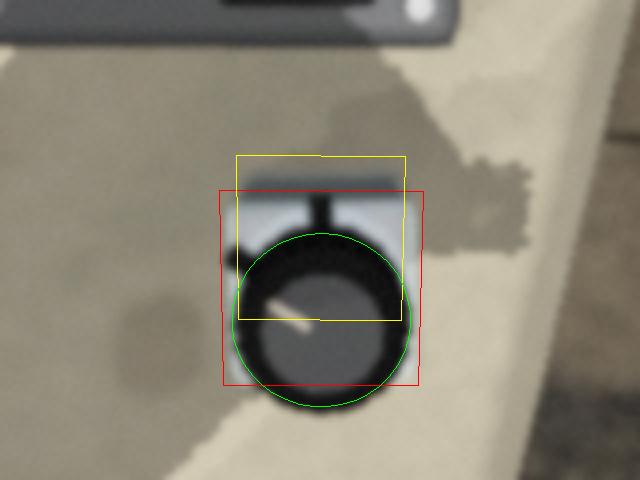

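>>> {"op": "step_arm", "data": {"dr": [[0,0,0],[0,0,0],[0,0,0],[0,0,0],[0,0,0],[0,0,0],[0,0,0],[0,0,0]], "xyz": [[0,0,0.8],[0,0,1.6],[0,0,2.4],[0,0,2.8],[0,0,3.1],[0,0,3.22],[0,0,3.22],[0,0,3.22]], "gripper": [1,1,1,1,1,1,1,1]}}

```text
time: 13.2
ee_pos: [0.4516, -0.3445, 0.0722]
tcp_rot: [179.9, -0.1, 5.1]
wrist_force: [-0.1, -0.3, -0.2]
opening: 0.0854
```

>>> {"op": "step_arm", "data": {"dr": [[0,0,0],[0,0,0],[0,0,0],[0,0,0],[0,0,0],[0,0,0],[0,0,0],[0,0,0]], "xyz": [[0,0,0],[0,0,0],[0,0,0],[0,0,0],[0,0,0],[0,0,0],[0,0,0],[0,0,0]], "gripper": [0.3,0.3,0.3,0.3,0.3,0.3,0.3,0.3]}}

```text
time: 14.0
ee_pos: [0.4519, -0.344, 0.0733]
tcp_rot: [179.9, -0.1, 5.2]
wrist_force: [-1.7, 3.9, 13.1]
opening: 0.0258
```

>>> {"op": "step_arm", "data": {"dr": [[0,0,0],[0,0,0],[0,0,0],[0,0,0],[0,0,0],[0,0,-0.14],[0,0,-0.28],[0,0,-0.42]], "xyz": [[0,0,-0.2],[0,0,-0.7],[0,0,-1.4],[0,0,-2.2],[0,0,-3],[0,0,-3.8],[0,0,-4.3],[0,0,-4.3]], "gripper": [0.3,0.3,0.3,0.3,0.3,0.3,0.3,0.3]}}

```text
time: 14.8
ee_pos: [0.4519, -0.3448, 0.2469]
tcp_rot: [179.7, -0.1, 29.5]
wrist_force: [0.4, -0.6, 0.6]
opening: 0.0253
```

Run:
```python
from h import *
shift([.6281,-.3149,.24],95.2)
cap("wrist","w7")
```

```text
xyz [4.201 1.522 0.186] dr [ 5.1000e-03  1.0000e-03 -1.1461e+00] deg 65.7
```

View pics/w7.png

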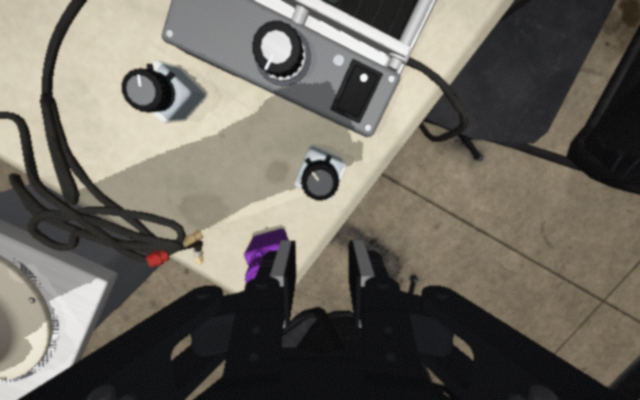

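>>> {"op": "step_arm", "data": {"dr": [[0,0,0.14],[0,0,0.28],[0,0,0.42],[0,0,0.42],[0,0,0.42],[0,0,0.42],[0,0,0.42],[0,0,0.42]], "xyz": [[0,0,0.4],[0,0,0.8],[0,0,1.17],[0,0,1.17],[0,0,1.17],[0,0,1.17],[0,0,1.17],[0,0,1.17]], "gripper": [1,1,1,1,1,1,1,1]}}

```text
time: 15.65
ee_pos: [0.4514, -0.3443, 0.197]
tcp_rot: [180.0, -0.0, 5.2]
wrist_force: [0.1, -0.2, 0.4]
opening: 0.0854
```

Run:
```python
from h import *
print(bot.get_obs()["ee_pos"],bot.get_obs()["tcp_rot"])
p=cap("wrist","w8")
P=(.4515,-.3444)
c=proj(p,[*P,.094]);print(c)
im,ox,oy=zoom(p,c);wire(p,im,P,5,4,ox,oy)
cv2.imwrite("pics/w8z.png",im)
```

```text
[ 0.45137926 -0.34427914  0.19700734] [ 1.79964418e+02 -3.68802595e-02  5.19170788e+00]
[322.0350261  193.20381973]
```

View pics/w8z.png

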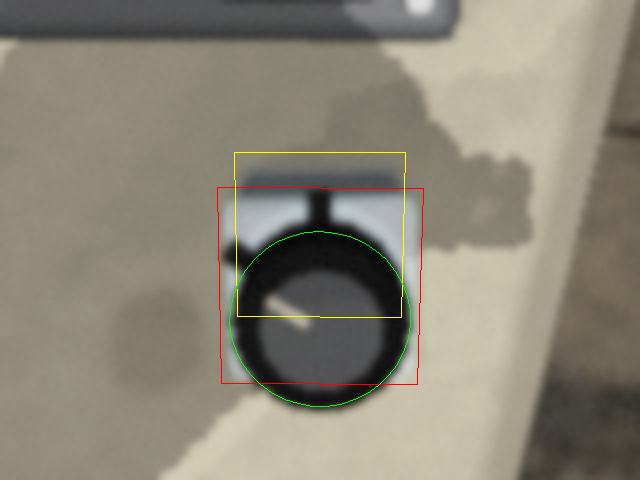

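>>> {"op": "step_arm", "data": {"dr": [[0,0,0],[0,0,0],[0,0,0],[0,0,0],[0,0,0],[0,0,0],[0,0,0],[0,0,0]], "xyz": [[0,0,0.8],[0,0,1.6],[0,0,2.4],[0,0,2.8],[0,0,3.2],[0,0,3.35],[0,0,3.35],[0,0,3.35]], "gripper": [1,1,1,1,1,1,1,1]}}

```text
time: 16.5
ee_pos: [0.4515, -0.3444, 0.0633]
tcp_rot: [180.0, -0.0, 5.1]
wrist_force: [0.2, -0.6, -0.0]
opening: 0.0851
```

>>> {"op": "step_arm", "data": {"dr": [[0,0,0],[0,0,0],[0,0,0],[0,0,0],[0,0,0],[0,0,0],[0,0,0],[0,0,0]], "xyz": [[0,0,0],[0,0,0],[0,0,0],[0,0,0],[0,0,0],[0,0,0],[0,0,0],[0,0,0]], "gripper": [0.3,0.3,0.3,0.3,0.3,0.3,0.3,0.3]}}

```text
time: 17.3
ee_pos: [0.4514, -0.3444, 0.0631]
tcp_rot: [179.9, -0.0, 5.1]
wrist_force: [-0.3, -1.1, 5.9]
opening: 0.037
```

>>> {"op": "step_arm", "data": {"dr": [[0,0,0],[0,0,0],[0,0,0],[0,0,0],[0,0,0],[0,0,0],[0,0,0],[0,0,0]], "xyz": [[0,0,-0.2],[0,0,-0.7],[0,0,-1.4],[0,0,-2.2],[0,0,-3],[0,0,-3.8],[0,0,-4.4],[0,0,-4.4]], "gripper": [0.3,0.3,0.3,0.3,0.3,0.3,0.3,0.3]}}

```text
time: 18.1
ee_pos: [0.4519, -0.3446, 0.2418]
tcp_rot: [179.8, -0.2, 5.1]
wrist_force: [0.6, 0.8, -2.3]
opening: 0.0368
```

Run:
```python
from h import *
shift([.6281,-.3149,.24],95.2)
cap("wrist","w9")
```

```text
xyz [ 4.454 -0.344  0.058] dr [ 5.0000e-03 -3.0000e-04 -1.5717e+00] deg 90.1
```

View pics/w9.png

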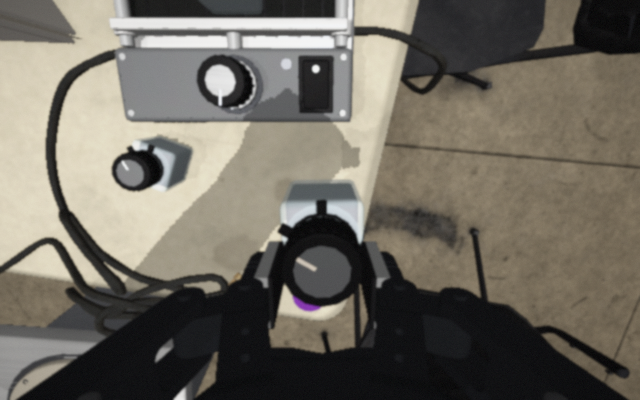

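>>> {"op": "step_arm", "data": {"dr": [[0,0,-0.13],[0,0,-0.27],[0,0,-0.41],[0,0,-0.55],[0,0,-0.69],[0,0,-0.83],[0,0,-0.97],[0,0,-1.1]], "xyz": [[0.3,0,0],[1,-0.1,0],[1.8,-0.15,0],[2.6,-0.2,0],[3.4,-0.25,0],[4,-0.3,0],[4.45,-0.34,0],[4.45,-0.34,0]], "gripper": [0.3,0.3,0.3,0.3,0.3,0.3,0.3,0.3]}}

```text
time: 18.95
ee_pos: [0.6289, -0.3135, 0.2343]
tcp_rot: [-179.7, -0.1, 68.6]
wrist_force: [-0.5, 0.4, -4.0]
opening: 0.0365
```

>>> {"op": "step_arm", "data": {"dr": [[0,0,-0.13],[0,0,-0.27],[0,0,-0.4],[0,0,-0.47],[0,0,-0.47],[0,0,-0.47],[0,0,-0.47],[0,0,-0.47]], "xyz": [[0,0,0],[0,0,0],[0,0,0],[0,0,0],[0,0,0],[0,0,0],[0,0,0],[0,0,0]], "gripper": [0.3,0.3,0.3,0.3,0.3,0.3,0.3,0.3]}}

```text
time: 19.75
ee_pos: [0.6272, -0.3146, 0.238]
tcp_rot: [-180.0, -0.0, 95.0]
wrist_force: [0.5, -0.0, -2.0]
opening: 0.0372
```

Run:
```python
from h import *
print(bot.get_obs()["q"].round(1))
shift([.6281,-.3149,.137],95.2)
p=cap("wrist","w10")
```

```text
[-26.6  29.7  43.9 104.3  -0.   58.3]
xyz [-0.01   0.023  2.526] dr [-0.0004 -0.0002 -0.0028] deg 0.2
```

View pics/w10.png

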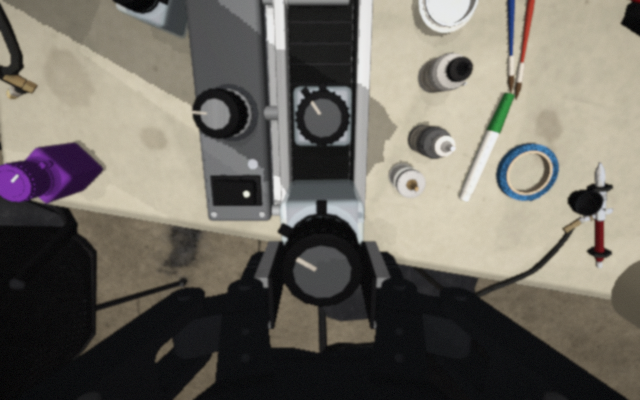

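>>> {"op": "step_arm", "data": {"dr": [[0,0,0],[0,0,0],[0,0,0],[0,0,0],[0,0,0],[0,0,0],[0,0,0],[0,0,0]], "xyz": [[-0.01,0.02,0.5],[-0.01,0.02,1.1],[-0.01,0.02,1.6],[-0.01,0.02,2],[-0.01,0.02,2.25],[-0.01,0.02,2.4],[-0.01,0.02,2.5],[-0.01,0.02,2.54]], "gripper": [0.3,0.3,0.3,0.3,0.3,0.3,0.3,0.3]}}

```text
time: 20.6
ee_pos: [0.6282, -0.315, 0.1371]
tcp_rot: [180.0, 0.0, 95.1]
wrist_force: [-0.8, -0.1, -3.1]
opening: 0.037
```

>>> {"op": "step_arm", "data": {"dr": [[0,0,0],[0,0,0],[0,0,0],[0,0,0],[0,0,0],[0,0,0],[0,0,0],[0,0,0]], "xyz": [[0,0,0],[0,0,0],[0,0,0],[0,0,0],[0,0,0],[0,0,0],[0,0,0],[0,0,0]], "gripper": [0.3,0.3,0.7,0.7,0.7,0.7,0.7,0.7]}}

```text
time: 21.4
ee_pos: [0.6281, -0.315, 0.1368]
tcp_rot: [180.0, 0.0, 95.1]
wrist_force: [0.5, 0.5, 0.1]
opening: 0.0592
```

>>> {"op": "step_arm", "data": {"dr": [[0,0,0],[0,0,0],[0,0,0],[0,0,0],[0,0,0.1],[0,0,0.2],[0,0,0.35],[0,0,0.5]], "xyz": [[0,0,-0.4],[0,0,-1],[0,0,-1.7],[0,0,-2.4],[0,0,-3],[0.5,-0.5,-3],[1,-1,-3],[1.5,-1.5,-3]], "gripper": [0.8,0.8,0.9,0.9,1,1,1,1]}}

```text
time: 22.2
ee_pos: [0.5625, -0.2601, 0.2564]
tcp_rot: [-180.0, -0.0, 66.1]
wrist_force: [-0.4, -0.0, 0.9]
opening: 0.0853
```

Run:
```python
from h import *
p=cap("wrist","w11");cap("side","d11")
shift([.446,-.156,.2],-16)
```

```text
xyz [ 1.193 -3.666  1.447] dr [-1.000e-04 -2.000e-04  1.435e+00] deg 82.2
```

View pics/w11.png

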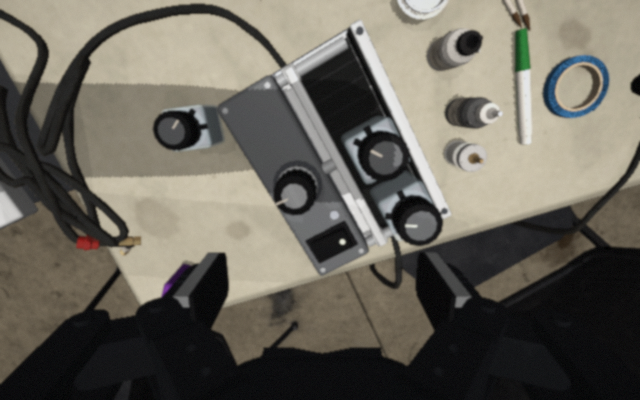

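View pics/d11.png

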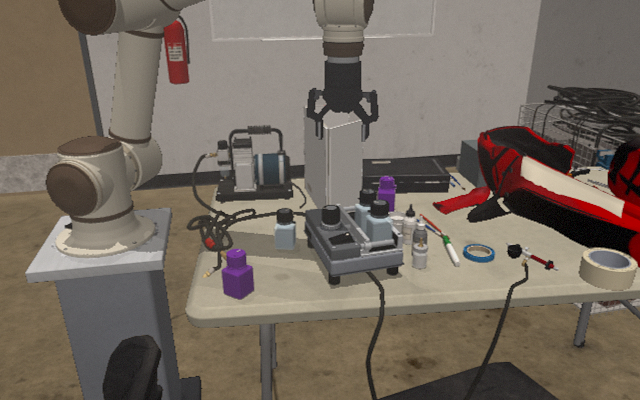

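>>> {"op": "step_arm", "data": {"dr": [[0,0,0.1],[0,0,0.2],[0,0,0.3],[0,0,0.4],[0,0,0.5],[0,0,0.6],[0,0,0.63],[0,0,0.63]], "xyz": [[0.2,-0.6,0],[0.4,-1.4,0],[0.7,-2.2,0],[1,-3,0],[1.2,-3.67,0.5],[1.2,-3.67,1.1],[1.2,-3.67,1.45],[1.2,-3.67,1.45]], "gripper": [1,1,1,1,1,1,1,1]}}

```text
time: 23.1
ee_pos: [0.4471, -0.1577, 0.1974]
tcp_rot: [-179.9, 0.1, 30.4]
wrist_force: [0.2, 0.5, -0.8]
opening: 0.0855
```

>>> {"op": "step_arm", "data": {"dr": [[0,0,0],[0,0,0],[0,0,0],[0,0,0],[0,0,0],[0,0,0],[0,0,0],[0,0,0]], "xyz": [[0,0,0],[0,0,0],[0,0,0],[0,0,0],[0,0,0],[0,0,0],[0,0,0],[0,0,0]], "gripper": [1,1,1,1,1,1,1,1]}}

```text
time: 23.9
ee_pos: [0.4476, -0.1579, 0.1988]
tcp_rot: [180.0, -0.0, 30.4]
wrist_force: [-0.2, 0.4, 0.5]
opening: 0.0855
```

Run:
```python
from h import *
print(bot.get_obs()["ee_pos"],bot.get_obs()["tcp_rot"],bot.get_obs()["q"].round(1))
p=cap("wrist","w12")
P=(.4445,-.156)
c=proj(p,[*P,.094]);print(c)
im,ox,oy=zoom(p,c);wire(p,im,P,-16,4,ox,oy)
cv2.imwrite("pics/w12z.png",im)
```

```text
[ 0.44759477 -0.15786267  0.19880662] [ 1.79999460e+02 -2.13530264e-03  3.03595193e+01] [-19.4  -5.6  -1.7  93.8   0.  130.2]
[318.08156401 194.67817543]
```

View pics/w12z.png

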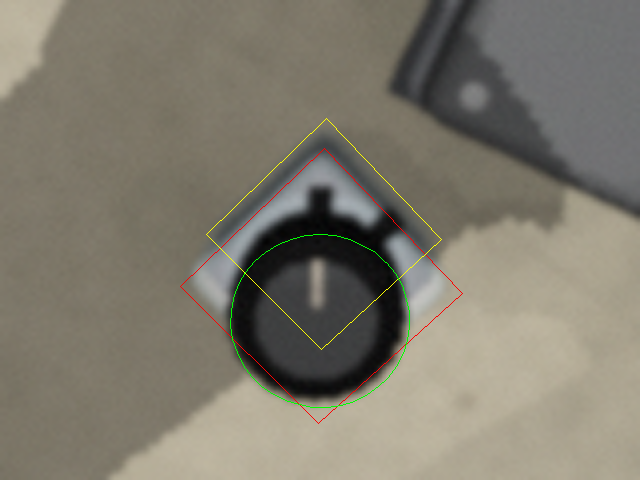

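>>> {"op": "step_arm", "data": {"dr": [[0,0,0],[0,0,0],[0,0,0],[0,0,0],[0,0,0],[0,0,0],[0,0,0],[0,0,0]], "xyz": [[0,-0.08,0.8],[0,-0.08,1.6],[0,-0.08,2.4],[0,-0.08,2.8],[0,-0.08,3.2],[0,-0.08,3.37],[0,-0.08,3.37],[0,-0.08,3.37]], "gripper": [1,1,1,1,1,1,1,1]}}

```text
time: 24.75
ee_pos: [0.4463, -0.1552, 0.0647]
tcp_rot: [180.0, -0.0, 30.4]
wrist_force: [-0.4, 0.1, 0.1]
opening: 0.0852
```

>>> {"op": "step_arm", "data": {"dr": [[0,0,0],[0,0,0],[0,0,0],[0,0,0],[0,0,0],[0,0,0],[0,0,0],[0,0,0]], "xyz": [[0,0,0],[0,0,0],[0,0,0],[0,0,0],[0,0,0],[0,0,0],[0,0,0],[0,0,0]], "gripper": [0.3,0.3,0.3,0.3,0.3,0.3,0.3,0.3]}}

```text
time: 25.55
ee_pos: [0.4462, -0.155, 0.0646]
tcp_rot: [180.0, -0.0, 30.4]
wrist_force: [-0.7, 2.9, 5.1]
opening: 0.0368
```

>>> {"op": "step_arm", "data": {"dr": [[0,0,0],[0,0,0],[0,0,0],[0,0,0],[0,0,0],[0,0,0],[0,0,0],[0,0,0]], "xyz": [[0,0,-0.2],[0,0,-0.7],[0,0,-1.4],[0,0,-2.2],[0,0,-3],[0,0,-3.8],[0,0,-4.4],[0,0,-4.4]], "gripper": [0.3,0.3,0.3,0.3,0.3,0.3,0.3,0.3]}}

```text
time: 26.35
ee_pos: [0.4469, -0.1555, 0.2431]
tcp_rot: [179.8, -0.2, 30.4]
wrist_force: [0.5, -0.6, -3.1]
opening: 0.037
```

Run:
```python
from h import *
shift([.6162,-.1835,.24],51.6)
p=cap("wrist","w13")
cv2.imwrite("pics/w13z.png",cv2.resize(p["image"][120:320,230:420,::-1],None,fx=3,fy=3,interpolation=cv2.INTER_CUBIC))
```

```text
xyz [3.299 2.743 0.096] dr [ 0.004  -0.0021 -0.3709] deg 21.3
```

View pics/w13z.png

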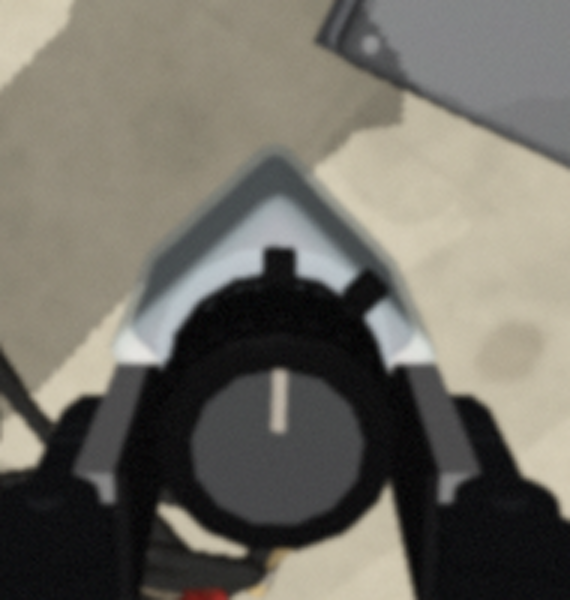

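>>> {"op": "step_arm", "data": {"dr": [[0,0,-0.06],[0,0,-0.12],[0,0,-0.18],[0,0,-0.25],[0,0,-0.32],[0,0,-0.379],[0,0,-0.379],[0,0,-0.379]], "xyz": [[0.3,0.2,0],[0.9,0.7,0],[1.5,1.2,0],[2.1,1.7,0],[2.7,2.2,0],[3.1,2.6,0],[3.3,2.74,0],[3.3,2.74,0]], "gripper": [0.3,0.3,0.3,0.3,0.3,0.3,0.3,0.3]}}

```text
time: 27.2
ee_pos: [0.6157, -0.1829, 0.2366]
tcp_rot: [-179.8, 0.1, 52.1]
wrist_force: [-0.3, -0.3, -4.2]
opening: 0.0367
```

>>> {"op": "step_arm", "data": {"dr": [[0,0,0],[0,0,0],[0,0,0],[0,0,0],[0,0,0],[0,0,0],[0,0,0],[0,0,0]], "xyz": [[0,0,0],[0,0,0],[0,0,0],[0,0,0],[0,0,0],[0,0,0],[0,0,0],[0,0,0]], "gripper": [0.3,0.3,0.3,0.3,0.3,0.3,0.3,0.3]}}

```text
time: 28.0
ee_pos: [0.6152, -0.183, 0.24]
tcp_rot: [-180.0, 0.0, 52.1]
wrist_force: [-0.8, -0.3, -2.9]
opening: 0.0371
```

Run:
```python
from h import *
print(bot.get_obs()["q"].round(1))
shift([.6162,-.1835,.138],52.1)
p=cap("wrist","w14");cap("side","d14")
```

```text
[-16.6  19.4  30.2 100.9   0.  111.4]
xyz [0.004 0.027 2.549] dr [-0.      0.     -0.0005] deg 0.0
```

View pics/w14.png

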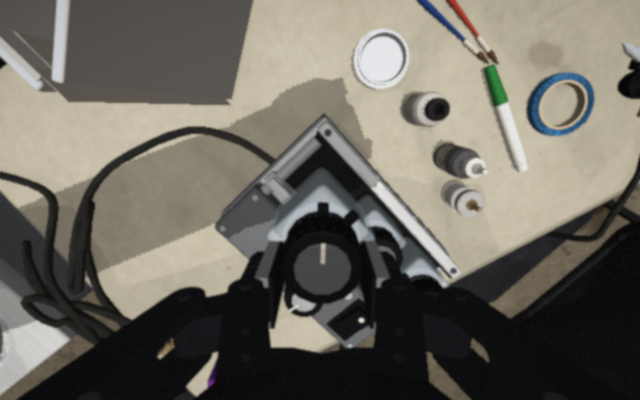

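View pics/d14.png

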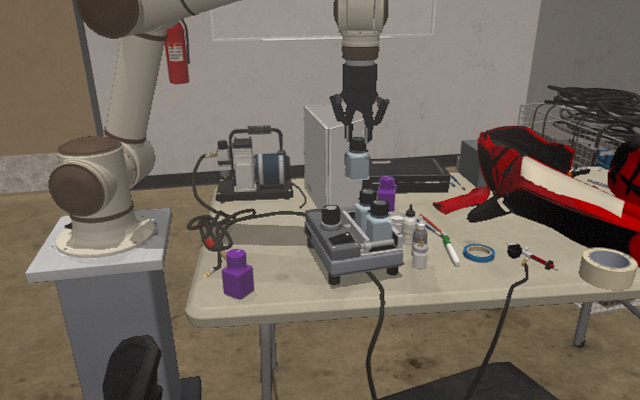

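>>> {"op": "step_arm", "data": {"dr": [[0,0,0],[0,0,0],[0,0,0],[0,0,0],[0,0,0],[0,0,0],[0,0,0],[0,0,0]], "xyz": [[0,0.03,0.5],[0,0.03,1.1],[0,0.03,1.6],[0,0.03,2],[0,0.03,2.25],[0,0.03,2.4],[0,0.03,2.5],[0,0.03,2.56]], "gripper": [0.3,0.3,0.3,0.3,0.3,0.3,0.3,0.3]}}

```text
time: 28.9
ee_pos: [0.6164, -0.1838, 0.1379]
tcp_rot: [180.0, -0.0, 52.1]
wrist_force: [0.3, -0.3, -3.2]
opening: 0.0367
```

>>> {"op": "step_arm", "data": {"dr": [[0,0,0],[0,0,0],[0,0,0],[0,0,0],[0,0,0],[0,0,0],[0,0,0],[0,0,0]], "xyz": [[0,0,0],[0,0,0],[0,0,0],[0,0,0],[0,0,0],[0,0,0],[0,0,0],[0,0,0]], "gripper": [0.3,0.3,0.65,0.65,0.65,0.65,0.65,0.65]}}

```text
time: 29.7
ee_pos: [0.6162, -0.1837, 0.1376]
tcp_rot: [180.0, -0.0, 52.1]
wrist_force: [-0.2, 0.2, 0.1]
opening: 0.0556
```

>>> {"op": "step_arm", "data": {"dr": [[0,0,0],[0,0,0],[0,0,0],[0,0,0],[0,0,-0.1],[0,0,-0.2],[0,0,-0.35],[0,0,-0.5]], "xyz": [[0,0,-0.4],[0,0,-1],[0,0,-1.7],[0,0,-2.4],[0,0,-3],[-0.5,0,-3.2],[-1,0,-3.2],[-1.5,0,-3.2]], "gripper": [0.65,0.65,0.65,0.65,0.8,1,1,1]}}

```text
time: 30.5
ee_pos: [0.5792, -0.2315, 0.266]
tcp_rot: [180.0, 0.0, 81.1]
wrist_force: [0.1, -0.9, -0.2]
opening: 0.0852
```

Run:
```python
from h import *
p=cap("wrist","w15")
shift([.5385,-.2568,.26],95.2)
print(bot.get_obs()["q"].round(1))
```

```text
xyz [-0.714 -0.881  0.153] dr [-0.      0.0012 -0.2363] deg 13.5
[-2.200e+01  1.750e+01  3.090e+01  1.034e+02 -1.000e-01  7.630e+01]
```

View pics/w15.png

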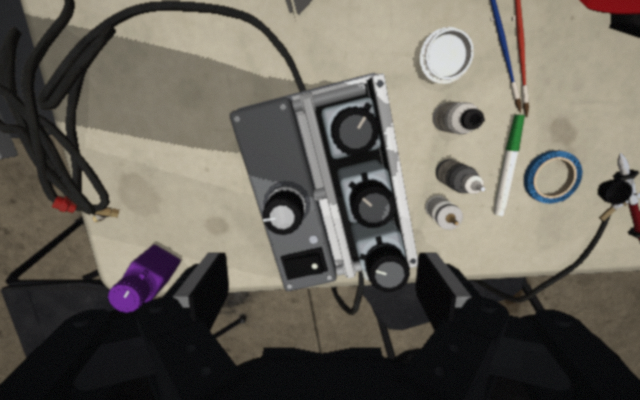

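Run:
```python
from h import *
p=cap("wrist")
im=cv2.resize(p["image"][65:305,220:430,::-1],None,fx=2.5,fy=2.5,interpolation=cv2.INTER_CUBIC)
for P in [(.6162,-.1835),(.6222,-.2492),(.6281,-.3149)]: wire(p,im,P,5.2,2.5,220,65,.072)
cv2.imwrite("pics/w15z.png",im)
```

```text
(no output)
```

View pics/w15z.png

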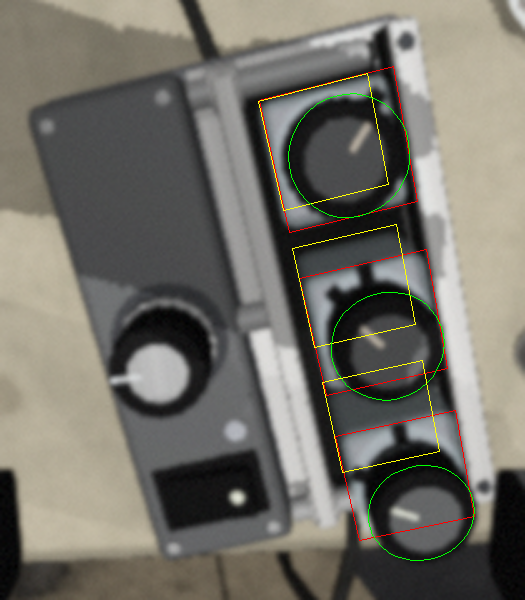

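Run:
```python
from h import *
p=cap("wrist")
print(onz(p,220+157/2.5,65+375/2.5,.137), onz(p,220+237/2.5,65+497/2.5,.101))
shift([.5385,-.2568,.18],95.2)
```

```text
[ 0.53694505 -0.25530584  0.137     ] [ 0.55515294 -0.33020298  0.101     ]
xyz [-0.785 -0.894  2.146] dr [ 0.0003  0.     -0.256 ] deg 14.7
```

>>> {"op": "step_arm", "data": {"dr": [[0,0,-0.1],[0,0,-0.2],[0,0,-0.25],[0,0,-0.25],[0,0,-0.25],[0,0,-0.25],[0,0,-0.25],[0,0,-0.25]], "xyz": [[-0.4,-0.45,0],[-0.78,-0.9,0],[-0.78,-0.91,0.5],[-0.78,-0.91,1],[-0.78,-0.91,1.5],[-0.78,-0.91,2],[-0.78,-0.91,2],[-0.78,-0.91,2]], "gripper": [0.65,0.65,0.65,0.65,0.65,0.65,0.65,0.65]}}

```text
time: 31.45
ee_pos: [0.5386, -0.2554, 0.1859]
tcp_rot: [-180.0, -0.0, 95.0]
wrist_force: [-0.6, -0.1, 0.3]
opening: 0.0554
```

Run:
```python
from h import *
p=cap("wrist","w16")
shift([.538,-.2563,.108],95)
print(bot.get_obs()["q"].round(1))
K=[.538,-.2563]
im=cv2.resize(p["image"][100:300,210:430,::-1],None,fx=3,fy=3,interpolation=cv2.INTER_CUBIC)
for z in(.137,.103):
  q=np.array([((proj(p,[K[0]+.0195*np.cos(t),K[1]+.0195*np.sin(t),z])-[210,100])*3).astype(int) for t in np.linspace(0,6.28,40)])
  cv2.polylines(im,[q],True,(0,255,0),1)
cv2.imwrite("pics/w16z.png",im)
```

```text
xyz [-0.013 -0.025  1.967] dr [ 0.0009  0.0004 -0.0003] deg 0.1
[-25.4  11.   14.1  93.    0.   59.6]
```

View pics/w16z.png

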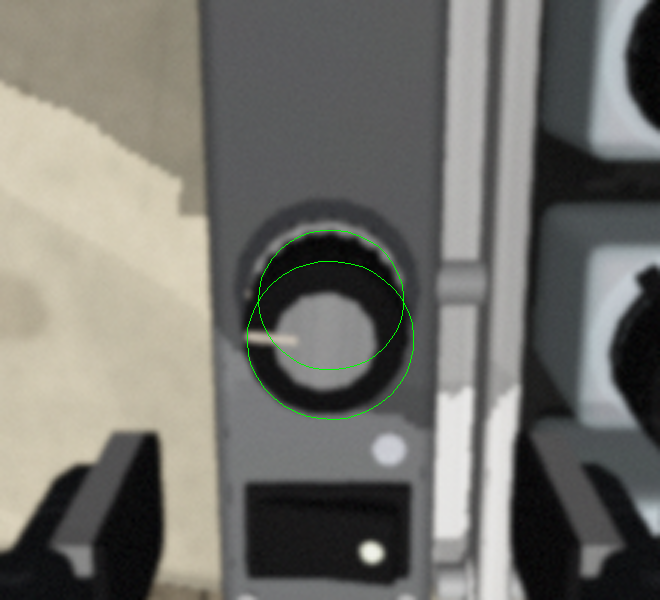

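>>> {"op": "step_arm", "data": {"dr": [[0,0,0],[0,0,0],[0,0,0],[0,0,0],[0,0,0],[0,0,0],[0,0,0],[0,0,0]], "xyz": [[0,-0.03,0.5],[0,-0.03,1],[0,-0.03,1.5],[0,-0.03,1.8],[0,-0.03,1.95],[0,-0.03,1.95],[0,-0.03,1.95],[0,-0.03,1.95]], "gripper": [0.65,0.65,0.65,0.65,0.65,0.65,0.65,0.65]}}

```text
time: 32.3
ee_pos: [0.5376, -0.2563, 0.1087]
tcp_rot: [179.9, 0.0, 95.0]
wrist_force: [-0.0, -0.0, -0.1]
opening: 0.0555
```

>>> {"op": "step_arm", "data": {"dr": [[0,0,0],[0,0,0],[0,0,0],[0,0,0],[0,0,0],[0,0,0],[0,0,0],[0,0,0]], "xyz": [[0,0,0],[0,0,0],[0,0,0],[0,0,0],[0,0,0],[0,0,0],[0,0,0],[0,0,0]], "gripper": [0.3,0.3,0.3,0.3,0.3,0.3,0.3,0.3]}}

```text
time: 33.1
ee_pos: [0.5364, -0.2564, 0.1088]
tcp_rot: [-180.0, 0.0, 95.0]
wrist_force: [-6.8, 0.3, 7.5]
opening: 0.0364
```

>>> {"op": "step_arm", "data": {"dr": [[0,0,0.1],[0,0,0.22],[0,0,0.34],[0,0,0.46],[0,0,0.58],[0,0,0.7],[0,0,0.82],[0,0,0.92]], "xyz": [[0,-0.03,0],[0,-0.03,0],[0,-0.03,0],[0,-0.03,0],[0,-0.03,0],[0,-0.03,0],[0,-0.03,0],[0,-0.03,0]], "gripper": [0.3,0.3,0.3,0.3,0.3,0.3,0.3,0.3]}}

```text
time: 33.9
ee_pos: [0.5362, -0.2565, 0.1089]
tcp_rot: [179.9, -0.0, 42.1]
wrist_force: [-1.4, -0.3, 4.7]
opening: 0.0366
```

Run:
```python
from h import *
o=bot.get_obs();print(o["torque"],o["wrist_force"],o["q"].round(1))
```

```text
[-0.14284328  0.34341018  0.09995757] [-1.41021455 -0.33146637  4.71468495] [-25.6  10.1   4.5  84.3  -0.  112.4]
```

>>> {"op": "step_arm", "data": {"dr": [[0,0,0.1],[0,0,0.22],[0,0,0.34],[0,0,0.46],[0,0,0.58],[0,0,0.7],[0,0,0.82],[0,0,0.92]], "xyz": [[0,0,0],[0,0,0],[0,0,0],[0,0,0],[0,0,0],[0,0,0],[0,0,0],[0,0,0]], "gripper": [0.3,0.3,0.3,0.3,0.3,0.3,0.3,0.3]}}

```text
time: 34.7
ee_pos: [0.5361, -0.2566, 0.1088]
tcp_rot: [179.9, -0.1, -10.7]
wrist_force: [-1.8, -0.5, 6.0]
opening: 0.037
```

Run:
```python
from h import *
o=bot.get_obs();print(o["torque"],o["wrist_force"],o["q"].round(1))
p=cap("wrist","w17")
```

```text
[-0.32023095  0.5274828   0.02965143] [-1.83585783 -0.49390172  5.98289592] [-25.6  10.1   4.5  84.3  -0.  165.1]
```

View pics/w17.png

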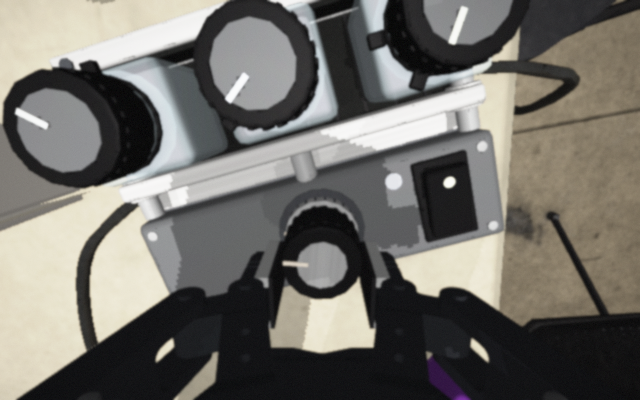

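>>> {"op": "step_arm", "data": {"dr": [[0,0,0],[0,0,0],[0,0,0],[0,0,0],[0,0,-0.14],[0,0,-0.28],[0,0,-0.42],[0,0,-0.56]], "xyz": [[0,0,0],[0,0,0],[0,0,0],[0,0,0],[0,0,0],[0,0,0],[0,0,0],[0,0,0]], "gripper": [0.65,0.65,0.65,0.65,0.65,0.65,0.65,0.65]}}

```text
time: 35.55
ee_pos: [0.536, -0.2561, 0.1075]
tcp_rot: [-180.0, 0.0, 22.1]
wrist_force: [0.1, 1.1, -0.5]
opening: 0.0556
```

>>> {"op": "step_arm", "data": {"dr": [[0,0,-0.14],[0,0,-0.29],[0,0,-0.43],[0,0,-0.58],[0,0,-0.72],[0,0,-0.87],[0,0,-1.01],[0,0,-1.16]], "xyz": [[0,0,0],[0,0,0],[0,0,0],[0,0,0],[0,0,0],[0,0,0],[0,0,0],[0,0,0]], "gripper": [0.65,0.65,0.65,0.65,0.65,0.65,0.65,0.65]}}

```text
time: 36.35
ee_pos: [0.536, -0.2562, 0.1075]
tcp_rot: [-180.0, -0.0, 88.5]
wrist_force: [-0.2, 0.6, 0.1]
opening: 0.055
```

>>> {"op": "step_arm", "data": {"dr": [[0,0,-0.14],[0,0,-0.29],[0,0,-0.43],[0,0,-0.58],[0,0,-0.72],[0,0,-0.87],[0,0,-1.01],[0,0,-1.16]], "xyz": [[0,0,0],[0,0,0],[0,0,0],[0,0,0],[0,0,0],[0,0,0],[0,0,0],[0,0,0]], "gripper": [0.65,0.65,0.65,0.65,0.65,0.65,0.65,0.65]}}

```text
time: 37.15
ee_pos: [0.536, -0.2561, 0.1075]
tcp_rot: [180.0, -0.0, 155.0]
wrist_force: [-0.1, 0.7, 0.6]
opening: 0.0558
```

>>> {"op": "step_arm", "data": {"dr": [[0,0,-0.14],[0,0,-0.29],[0,0,-0.43],[0,0,-0.58],[0,0,-0.72],[0,0,-0.87],[0,0,-1.01],[0,0,-1.16]], "xyz": [[0,0,0],[0,0,0],[0,0,0],[0,0,0],[0,0,0],[0,0,0],[0,0,0],[0,0,0]], "gripper": [0.65,0.65,0.65,0.65,0.65,0.65,0.65,0.65]}}

```text
time: 37.95
ee_pos: [0.536, -0.2561, 0.1075]
tcp_rot: [180.0, 0.0, -138.5]
wrist_force: [1.0, 1.4, 0.3]
opening: 0.0554
```

>>> {"op": "step_arm", "data": {"dr": [[0,0,-0.14],[0,0,-0.29],[0,0,-0.43],[0,0,-0.58],[0,0,-0.72],[0,0,-0.87],[0,0,-1.01],[0,0,-1.16]], "xyz": [[0,0,0],[0,0,0],[0,0,0],[0,0,0],[0,0,0],[0,0,0],[0,0,0],[0,0,0]], "gripper": [0.65,0.65,0.65,0.65,0.65,0.65,0.65,0.65]}}

```text
time: 38.75
ee_pos: [0.536, -0.2561, 0.1075]
tcp_rot: [180.0, 0.0, -72.1]
wrist_force: [-0.3, 0.5, 0.5]
opening: 0.0556
```

Run:
```python
from h import *
o=bot.get_obs();print(o["torque"],o["wrist_force"],o["q"].round(1),o["ee_pos"])
```

```text
[-0.00240525  0.03013811  0.0497244 ] [-0.31872274  0.53577038  0.54434576] [ -25.5   10.2    4.4   84.2    0.  -133.5] [ 0.53596951 -0.2561205   0.1074974 ]
```

>>> {"op": "step_arm", "data": {"dr": [[0,0,0],[0,0,0],[0,0,0],[0,0,0],[0,0,0],[0,0,0],[0,0,0],[0,0,0.1]], "xyz": [[0,0,0],[0,0,0],[0,0,0],[0,0,0],[0,0,0],[0,0,0],[0,0,0],[0,0,0]], "gripper": [0.3,0.3,0.3,0.3,0.3,0.3,0.3,0.3]}}

```text
time: 39.55
ee_pos: [0.536, -0.2562, 0.1078]
tcp_rot: [-180.0, -0.0, -78.2]
wrist_force: [-2.4, -0.4, 5.4]
opening: 0.0367
```

>>> {"op": "step_arm", "data": {"dr": [[0,0,0.13],[0,0,0.26],[0,0,0.39],[0,0,0.52],[0,0,0.65],[0,0,0.78],[0,0,0.91],[0,0,1.04]], "xyz": [[0,0,0],[0,0,0],[0,0,0],[0,0,0],[0,0,0],[0,0,0],[0,0,0],[0,0,0]], "gripper": [0.3,0.3,0.3,0.3,0.3,0.3,0.3,0.3]}}

```text
time: 40.35
ee_pos: [0.5362, -0.2562, 0.1078]
tcp_rot: [-180.0, 0.0, -138.1]
wrist_force: [-1.0, -0.1, 4.9]
opening: 0.037
```

>>> {"op": "step_arm", "data": {"dr": [[0,0,0.13],[0,0,0.26],[0,0,0.39],[0,0,0.52],[0,0,0.65],[0,0,0.78],[0,0,0.91],[0,0,1.04]], "xyz": [[0,0,0],[0,0,0],[0,0,0],[0,0,0],[0,0,0],[0,0,0],[0,0,0],[0,0,0]], "gripper": [0.3,0.3,0.3,0.3,0.3,0.3,0.3,0.3]}}

```text
time: 41.15
ee_pos: [0.5362, -0.2565, 0.1078]
tcp_rot: [-180.0, 0.0, 162.3]
wrist_force: [-1.4, -0.9, 3.9]
opening: 0.0367
```

Run:
```python
from h import *
o=bot.get_obs();print(o["torque"],o["wrist_force"],o["q"].round(1),o["ee_pos"])
p=cap("wrist","w18")
```

```text
[-0.31578011  0.34408813  0.12194723] [-1.35960769 -0.91481735  3.92006366] [-25.6  10.2   4.4  84.2  -0.   -7.9] [ 0.53622376 -0.25651019  0.10784771]
```

View pics/w18.png

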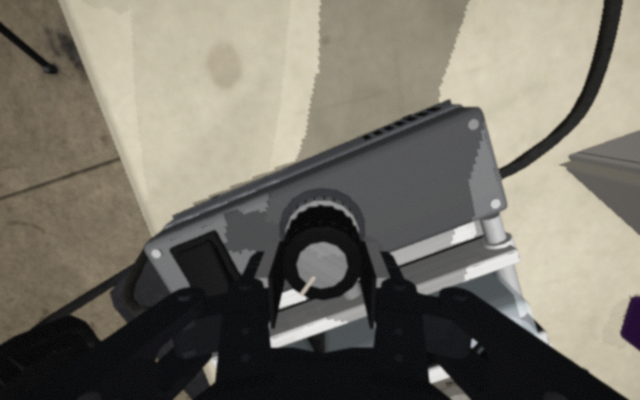

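>>> {"op": "step_arm", "data": {"dr": [[0,0,0.13],[0,0,0.26],[0,0,0.39],[0,0,0.52],[0,0,0.65],[0,0,0.78],[0,0,0.91],[0,0,1.04]], "xyz": [[0,0,0],[0,0,0],[0,0,0],[0,0,0],[0,0,0],[0,0,0],[0,0,0],[0,0,0]], "gripper": [0.3,0.3,0.3,0.3,0.3,0.3,0.3,0.3]}}

```text
time: 42.0
ee_pos: [0.536, -0.2566, 0.1078]
tcp_rot: [-180.0, 0.1, 102.9]
wrist_force: [-2.1, -2.6, 4.4]
opening: 0.0369
```

Run:
```python
from h import *
o=bot.get_obs();print(o["torque"],o["wrist_force"],o["q"].round(1),o["ee_pos"])
```

```text
[-0.4454903   0.52430695  0.13198083] [-2.11196357 -2.60972694  4.44416242] [-25.6  10.2   4.4  84.2  -0.   51.5] [ 0.53600807 -0.25662737  0.10781379]
```

>>> {"op": "step_arm", "data": {"dr": [[0,0,0.13],[0,0,0.26],[0,0,0.39],[0,0,0.52],[0,0,0.65],[0,0,0.78],[0,0,0.91],[0,0,1.04]], "xyz": [[0,0,0],[0,0,0],[0,0,0],[0,0,0],[0,0,0],[0,0,0],[0,0,0],[0,0,0]], "gripper": [0.3,0.3,0.3,0.3,0.3,0.3,0.3,0.3]}}

```text
time: 42.8
ee_pos: [0.5359, -0.2565, 0.1078]
tcp_rot: [180.0, 0.0, 43.3]
wrist_force: [-3.5, -0.8, 5.7]
opening: 0.0364
```

Run:
```python
from h import *
o=bot.get_obs();print(o["torque"],o["wrist_force"],o["q"].round(1),o["ee_pos"])
p=cap("wrist","w19")
```

```text
[-0.26309839  0.73084888  0.15822987] [-3.51238009 -0.8043243   5.7494212 ] [-25.6  10.2   4.4  84.3  -0.  111.1] [ 0.53588076 -0.25649862  0.10782034]
```

View pics/w19.png

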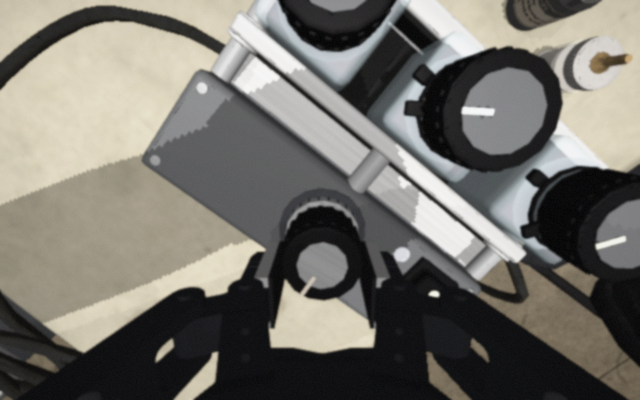

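>>> {"op": "step_arm", "data": {"dr": [[0,0,0.12],[0,0,0.24],[0,0,0.36],[0,0,0.48],[0,0,0.6],[0,0,0.72],[0,0,0.84],[0,0,0.94]], "xyz": [[0,0,0],[0,0,0],[0,0,0],[0,0,0],[0,0,0],[0,0,0],[0,0,0],[0,0,0]], "gripper": [0.3,0.3,0.3,0.3,0.3,0.3,0.3,0.3]}}

```text
time: 43.65
ee_pos: [0.5358, -0.2564, 0.1078]
tcp_rot: [180.0, 0.0, -10.5]
wrist_force: [-3.5, -1.7, 5.4]
opening: 0.0369
```

Run:
```python
from h import *
o=bot.get_obs();print(o["torque"],o["wrist_force"],o["q"].round(1),o["ee_pos"])
p=cap("wrist","w20")
```

```text
[-0.16399148  0.6961281   0.11036584] [-3.47554204 -1.71062904  5.42635496] [-25.6  10.2   4.4  84.3  -0.  165. ] [ 0.5358435  -0.25636538  0.10779751]
```

View pics/w20.png

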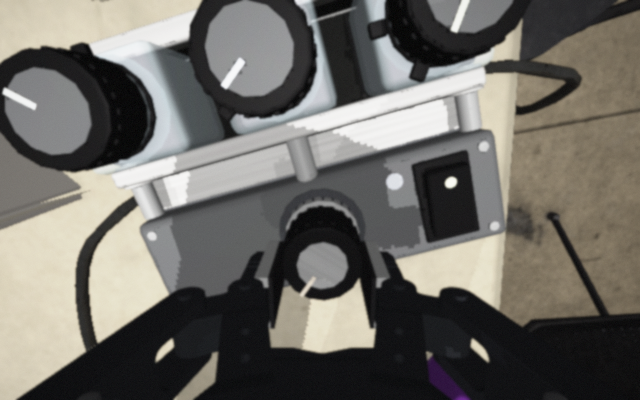

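>>> {"op": "step_arm", "data": {"dr": [[0,0,0],[0,0,0],[0,0,0],[0,0,0],[0,0,-0.14],[0,0,-0.28],[0,0,-0.42],[0,0,-0.56]], "xyz": [[0,0,0],[0,0,0],[0,0,0],[0,0,0],[0,0,0],[0,0,0],[0,0,0],[0,0,0]], "gripper": [0.65,0.65,0.65,0.65,0.65,0.65,0.65,0.65]}}

```text
time: 44.5
ee_pos: [0.536, -0.2561, 0.1075]
tcp_rot: [-180.0, -0.0, 22.1]
wrist_force: [0.8, 0.5, 0.6]
opening: 0.0558
```

>>> {"op": "step_arm", "data": {"dr": [[0,0,-0.14],[0,0,-0.29],[0,0,-0.43],[0,0,-0.58],[0,0,-0.72],[0,0,-0.87],[0,0,-1.01],[0,0,-1.16]], "xyz": [[0,0,0],[0,0,0],[0,0,0],[0,0,0],[0,0,0],[0,0,0],[0,0,0],[0,0,0]], "gripper": [0.65,0.65,0.65,0.65,0.65,0.65,0.65,0.65]}}

```text
time: 45.3
ee_pos: [0.536, -0.2561, 0.1075]
tcp_rot: [-180.0, -0.0, 88.5]
wrist_force: [0.9, -0.1, -0.1]
opening: 0.0552
```

Run:
```python
from h import *
o=bot.get_obs();print(o["torque"],o["wrist_force"],o["q"].round(1),o["ee_pos"])
p=cap("wrist","w21")
im=p["image"]
cv2.imwrite("pics/w21z.png",cv2.resize(im[0:240,300:600,::-1],None,fx=2.5,fy=2.5,interpolation=cv2.INTER_CUBIC))
```

```text
[-0.0053574  -0.00731548 -0.00420425] [ 0.88276065 -0.11296689 -0.07430824] [-25.5  10.2   4.4  84.2   0.   65.9] [ 0.53604182 -0.25609591  0.10748937]
```

View pics/w21z.png

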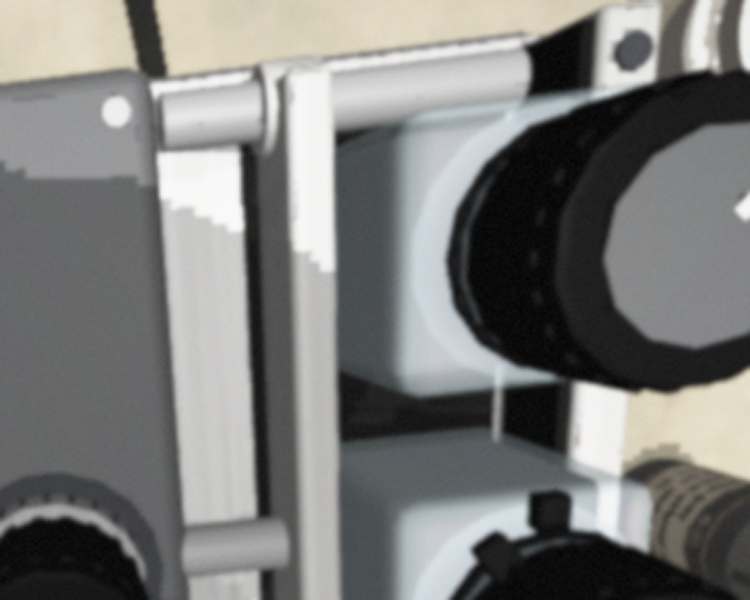

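>>> {"op": "step_arm", "data": {"dr": [[0,0,0],[0,0,0],[0,0,0],[0,0,0],[0,0,0],[0,0,0],[0,0,0.1],[0,0,0.2]], "xyz": [[0,0,0],[0,0,0],[0,0,0],[0,0,0],[0,0,0],[0,0,0],[0,0,0],[0,0,0]], "gripper": [0.3,0.3,0.3,0.3,0.3,0.3,0.3,0.3]}}

```text
time: 46.15
ee_pos: [0.536, -0.2562, 0.1078]
tcp_rot: [180.0, 0.0, 76.5]
wrist_force: [-1.6, -0.1, 5.4]
opening: 0.0369
```

>>> {"op": "step_arm", "data": {"dr": [[0,0,0.1],[0,0,0.2],[0,0,0.3],[0,0,0.4],[0,0,0.5],[0,0,0.6],[0,0,0.7],[0,0,0.8]], "xyz": [[0,0,0],[0,0,0],[0,0,0],[0,0,0],[0,0,0],[0,0,0],[0,0,0],[0,0,0]], "gripper": [0.3,0.3,0.3,0.3,0.3,0.3,0.3,0.3]}}

```text
time: 46.95
ee_pos: [0.5362, -0.2563, 0.1079]
tcp_rot: [180.0, -0.0, 30.6]
wrist_force: [-0.5, -0.0, 4.9]
opening: 0.0369
```

Run:
```python
from h import *
o=bot.get_obs();print(o["torque"],o["wrist_force"],o["q"].round(1),o["ee_pos"])
```

```text
[0.12646875 0.15319322 0.15786946] [-0.52055254 -0.03627422  4.8899802 ] [-25.5  10.2   4.4  84.2  -0.  123.8] [ 0.53622213 -0.25625226  0.10785068]
```

>>> {"op": "step_arm", "data": {"dr": [[0,0,0],[0,0,0],[0,0,0],[0,0,0],[0,0,0],[0,0,0],[0,0,0],[0,0,0]], "xyz": [[0,0,0],[0,0,0],[0,0,0],[0,0,-0.5],[0,0,-1.2],[0,0,-2],[0,0,-3],[0,0,-3.6]], "gripper": [0.65,0.65,0.65,0.65,0.65,0.65,0.65,0.65]}}

```text
time: 47.75
ee_pos: [0.5362, -0.2563, 0.2545]
tcp_rot: [179.9, -0.1, 31.0]
wrist_force: [1.1, -0.3, 0.7]
opening: 0.0553
```

Run:
```python
from h import *
o=bot.get_obs();print(o["torque"],o["wrist_force"],o["q"].round(1),o["ee_pos"])
p=cap("wrist","w22")
```

```text
[-0.01122321 -0.03907583 -0.05485852] [ 1.13287646 -0.30018247  0.65657161] [-25.5  12.5  23.4 100.8   0.  123.5] [ 0.5362273  -0.25627022  0.25452364]
```

View pics/w22.png

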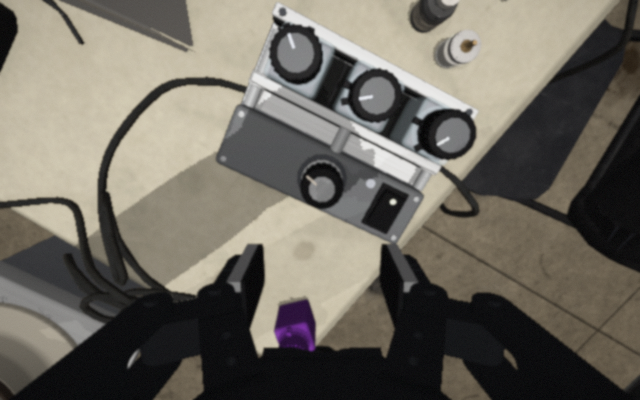

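Run:
```python
from h import *
p=cap("wrist")
im=cv2.resize(p["image"][0:170,250:490,::-1],None,fx=3.3,fy=3.3,interpolation=cv2.INTER_CUBIC)
a=np.radians(5.2);ex=np.array([np.cos(a),np.sin(a)]);
for P in [(.6162,-.1835),(.6222,-.2492),(.6281,-.3149)]: wire(p,im,np.array(P)+.006*ex,5.2,3.3,250,0,.072)
cv2.imwrite("pics/w22z.png",im)
im=cv2.resize(p["image"][0:170,250:490,::-1],None,fx=3.3,fy=3.3,interpolation=cv2.INTER_CUBIC)
cv2.imwrite("pics/w22r.png",im)
```

```text
(no output)
```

View pics/w22z.png

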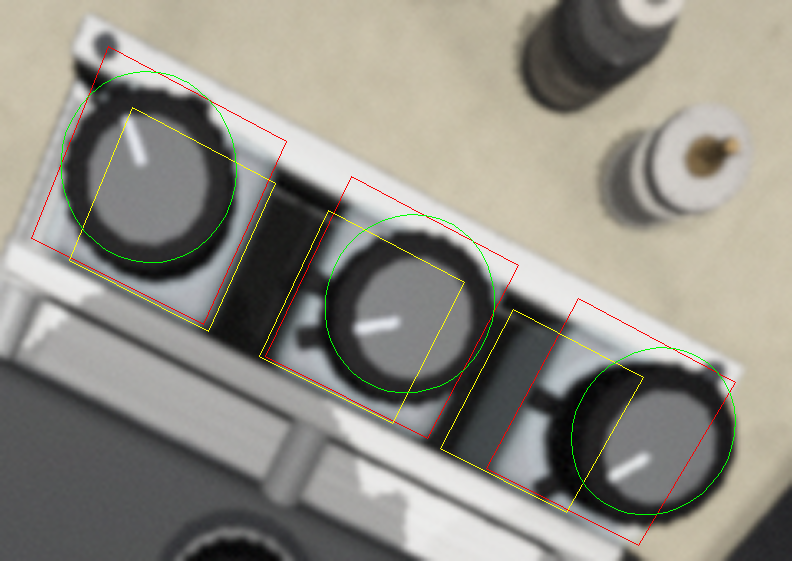

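View pics/w22r.png

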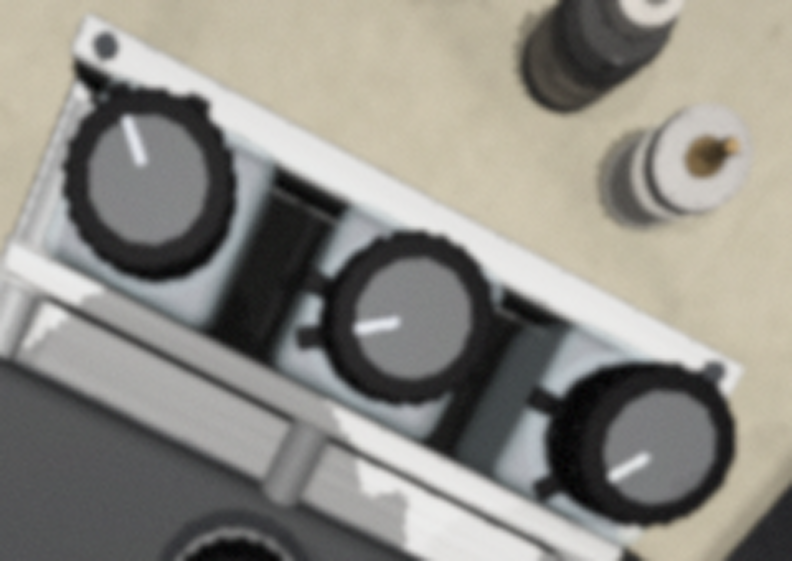

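Run:
```python
from h import *
p=cap("wrist")
g=lambda x,y:onz(p,250+x/3.3,y/3.3,.166)
for n,c,l in [("L",(149,178),((142,163),(127,118))),("M",(413,318),((398,322),(357,328))),("R",(661,443),((648,458),(610,478)))]:
    a,b=g(*l[0]),g(*l[1]); d=b-a
    C=g(*c); d2=b-C
    print(n,C.round(4),"line dir",np.degrees(np.arctan2(d[1],d[0])).round(1),np.degrees(np.arctan2(d2[1],d2[0])).round(1))
    if n=="L": shift([*C[:2],.21],40)
```

```text
L [ 0.6206 -0.1842  0.166 ] line dir 49.7 51.6
xyz [ 2.727 -0.473  1.079] dr [ 0.0026 -0.0014 -0.1581] deg 9.1
M [ 0.6262 -0.2506  0.166 ] line dir 129.0 130.7
R [ 0.633  -0.3165  0.166 ] line dir 149.7 157.0
```

>>> {"op": "step_arm", "data": {"dr": [[0,0,-0.13],[0,0,-0.27],[0,0,-0.41],[0,0,-0.55],[0,0,-0.69],[0,0,-0.83],[0,0,-0.97],[0,0,-1.11]], "xyz": [[0.3,0,0],[0.9,-0.1,0],[1.6,-0.2,0],[2.2,-0.3,0],[2.6,-0.4,0],[2.73,-0.47,0.5],[2.73,-0.47,1.1],[2.73,-0.47,1.3]], "gripper": [0.65,0.65,0.65,0.65,0.65,0.65,0.65,0.65]}}

```text
time: 48.7
ee_pos: [0.6192, -0.1833, 0.1948]
tcp_rot: [-179.7, -0.1, 94.9]
wrist_force: [-0.6, 0.4, -0.7]
opening: 0.0555
```

Run:
```python
from h import *
p=cap("wrist","w23")
im=cv2.resize(p["image"][120:300,210:430,::-1],None,fx=3,fy=3,interpolation=cv2.INTER_CUBIC)
wire(p,im,(.6206,-.1842),5.2,3,210,120,.072)
cv2.imwrite("pics/w23z.png",im)
shift([.6206,-.1842,.135],95)
```

```text
xyz [-0.027  0.049  1.488] dr [-0.0058 -0.0023  0.0062] deg 0.5
```

View pics/w23z.png

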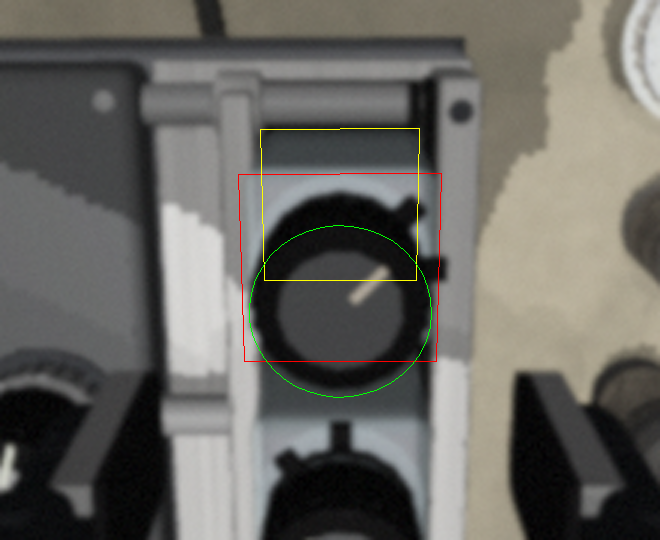

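>>> {"op": "step_arm", "data": {"dr": [[0,0,0],[0,0,0],[0,0,0],[0,0,0],[0,0,0],[0,0,0],[0,0,0],[0,0,0]], "xyz": [[0,0.02,0.4],[0,0.02,0.8],[0,0.02,1.2],[0,0.02,1.45],[0,0.02,1.45],[0,0.02,1.45],[0,0.02,1.45],[0,0.02,1.45]], "gripper": [0.65,0.65,0.65,0.65,0.65,0.65,0.65,0.65]}}

```text
time: 49.55
ee_pos: [0.6212, -0.1841, 0.1425]
tcp_rot: [179.9, 0.0, 94.5]
wrist_force: [-0.6, 0.5, 0.3]
opening: 0.0557
```

>>> {"op": "step_arm", "data": {"dr": [[0,0,0],[0,0,0],[0,0,0],[0,0,0],[0,0,0],[0,0,0],[0,0,0],[0,0,0]], "xyz": [[0,0,0],[0,0,0],[0,0,0],[0,0,0],[0,0,0],[0,0,0],[0,0,0],[0,0,0]], "gripper": [0.35,0.35,0.35,0.35,0.35,0.35,0.35,0.35], "squeeze": 20}}

```text
time: 50.35
ee_pos: [0.6203, -0.1841, 0.1424]
tcp_rot: [-180.0, 0.0, 94.5]
wrist_force: [-4.7, -0.5, 5.0]
opening: 0.0371
```

Run:
```python
from h import *
o=bot.get_obs();print(o["torque"],o["wrist_force"],o["q"].round(1),o["ee_pos"])
```

```text
[-0.01096392  1.10013063  0.04514406] [-4.68999525 -0.50166374  4.99252532] [-16.5  17.8  17.3  89.6  -0.   69. ] [ 0.62026673 -0.1841032   0.14239829]
```

>>> {"op": "step_arm", "data": {"dr": [[0,0,0],[0,0,0],[0,0,0],[0,0,0],[0,0,0],[0,0,0],[0,0,0],[0,0,0]], "xyz": [[0,0,0],[0,0,0],[0,-0.02,0.16],[0,-0.02,0.16],[0,-0.02,0.16],[0,-0.02,0.16],[0,-0.02,0.16],[0,-0.02,0.16]], "gripper": [0.55,0.55,0.55,0.35,0.35,0.35,0.35,0.35], "squeeze": 20}}

```text
time: 51.15
ee_pos: [0.6198, -0.1839, 0.1342]
tcp_rot: [-179.9, -0.0, 94.5]
wrist_force: [1.5, 0.8, -11.1]
opening: 0.0378
```

Run:
```python
from h import *
o=bot.get_obs();print(o["torque"],o["wrist_force"],o["q"].round(1),o["ee_pos"])
```

```text
[-0.08724979 -0.36708193 -0.00973278] [  1.47066158   0.80060954 -11.11949213] [-16.5  17.7  16.3  88.7   0.   69. ] [ 0.61979197 -0.18389809  0.13421838]
```

>>> {"op": "step_arm", "data": {"dr": [[0,0,0.09],[0,0,0.18],[0,0,0.27],[0,0,0.36],[0,0,0.45],[0,0,0.54],[0,0,0.63],[0,0,0.68]], "xyz": [[0,0,0],[0,0,0],[0,0,0],[0,0,0],[0,0,0],[0,0,0],[0,0,0],[0,0,0]], "gripper": [0.35,0.35,0.35,0.35,0.35,0.35,0.35,0.35]}}

```text
time: 51.95
ee_pos: [0.6196, -0.1839, 0.1342]
tcp_rot: [-179.9, 0.0, 55.3]
wrist_force: [1.1, 0.4, -10.5]
opening: 0.0378
```

Run:
```python
from h import *
o=bot.get_obs();print(o["torque"],o["wrist_force"],o["q"].round(1),o["ee_pos"])
p=cap("wrist","w24")
```

```text
[-0.0996634  -0.19472411  0.04410408] [  1.06373743   0.35756182 -10.52126014] [-16.5  17.7  16.3  88.7  -0.  108.2] [ 0.61963869 -0.1838922   0.13423877]
```

View pics/w24.png

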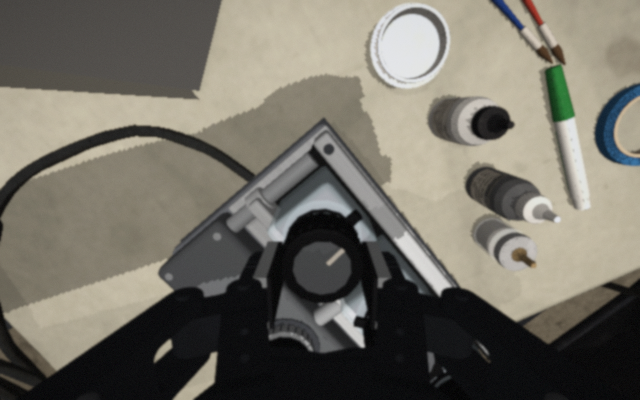

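>>> {"op": "step_arm", "data": {"dr": [[0,0,0.03],[0,0,0.06],[0,0,0.09],[0,0,0.12],[0,0,0.12],[0,0,0.12],[0,0,0.12],[0,0,0.12]], "xyz": [[0,0,0],[0,0,0],[0,0,0],[0,0,0],[0,0,0],[0,0,0],[0,0,0],[0,0,0]], "gripper": [0.35,0.35,0.35,0.35,0.35,0.35,0.35,0.35]}}

```text
time: 52.8
ee_pos: [0.6197, -0.184, 0.1348]
tcp_rot: [-180.0, 0.0, 48.7]
wrist_force: [-1.9, -0.1, -13.3]
opening: 0.038
```

Run:
```python
from h import *
o=bot.get_obs();print(o["torque"],o["wrist_force"],o["q"].round(1),o["ee_pos"])
p=cap("wrist","w25")
cv2.imwrite("pics/w25z.png",cv2.resize(p["image"][180:330,250:410,::-1],None,fx=4,fy=4,interpolation=cv2.INTER_CUBIC))
```

```text
[-0.10139589  0.30139212  0.24661709] [ -1.94564457  -0.09287512 -13.34725509] [-16.5  17.7  16.4  88.8  -0.  114.8] [ 0.61974967 -0.18396577  0.13483631]
```

View pics/w25z.png

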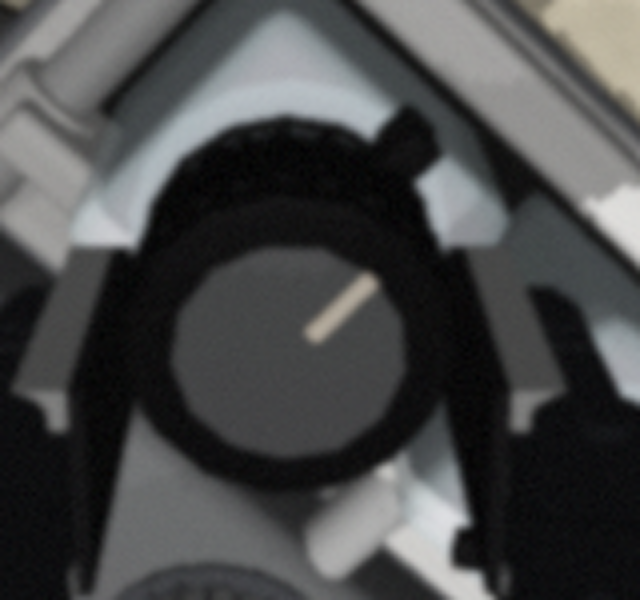

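>>> {"op": "step_arm", "data": {"dr": [[0,0,0],[0,0,0],[0,0,0],[0,0,0],[0,0,0],[0,0,0],[0,0,0],[0,0,0]], "xyz": [[0,0,0],[0,0,0],[0,0,0],[0,0,-0.3],[0,0,-0.8],[0,0,-1.3],[0,0,-1.5],[0,0,-1.5]], "gripper": [0.55,0.55,0.55,0.55,0.55,0.6,0.6,0.6]}}

```text
time: 53.65
ee_pos: [0.6208, -0.1842, 0.1972]
tcp_rot: [179.8, -0.1, 48.6]
wrist_force: [0.1, 0.4, 0.2]
opening: 0.0512
```

Run:
```python
from h import *
o=bot.get_obs();print(o["torque"],o["wrist_force"],o["q"].round(1),o["ee_pos"])
shift([.6255,-.2503,.195],110)
```

```text
[-0.0234145  -0.0765588   0.01038104] [0.09178688 0.39867604 0.21242658] [-16.5  18.6  24.4  95.7   0.  114.8] [ 0.62081796 -0.18420691  0.19722749]
xyz [-1.163  1.18   0.058] dr [ 3.4000e-03  3.0000e-04 -1.0711e+00] deg 61.4
```

>>> {"op": "step_arm", "data": {"dr": [[0,0,-0.14],[0,0,-0.28],[0,0,-0.42],[0,0,-0.56],[0,0,-0.7],[0,0,-0.84],[0,0,-0.98],[0,0,-1.07]], "xyz": [[-0.2,0.2,0],[-0.6,0.6,0],[-1,1,0],[-1.16,1.18,0],[-1.16,1.18,0],[-1.16,1.18,0],[-1.16,1.18,0],[-1.16,1.18,0]], "gripper": [0.65,0.65,0.65,0.65,0.65,0.65,0.65,0.65]}}

```text
time: 54.45
ee_pos: [0.6246, -0.25, 0.194]
tcp_rot: [-179.9, -0.1, 110.2]
wrist_force: [0.0, -0.0, 0.3]
opening: 0.0556
```

Run:
```python
from h import *
p=cap("wrist","w26")
o=bot.get_obs();print(o["ee_pos"],o["tcp_rot"])
im=cv2.resize(p["image"][80:300,210:430,::-1],None,fx=2.7,fy=2.7,interpolation=cv2.INTER_CUBIC)
wire(p,im,(.6255,-.2503),5.2,2.7,210,80,.072)
cv2.imwrite("pics/w26z.png",im)
shift([.6255,-.2500,.135],110)
```

```text
[ 0.62460529 -0.24997403  0.19403442] [-1.79941060e+02 -5.53710615e-02  1.10469607e+02]
xyz [-0.01   0.022  1.476] dr [-0.001  -0.001   0.0082] deg 0.5
```

View pics/w26z.png

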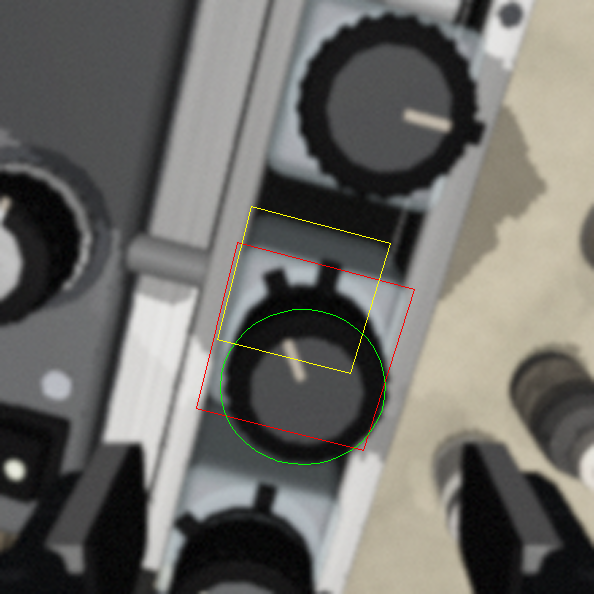

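>>> {"op": "step_arm", "data": {"dr": [[0,0,0],[0,0,0],[0,0,0],[0,0,0],[0,0,0],[0,0,0],[0,0,0],[0,0,0]], "xyz": [[0,0.01,0.4],[0,0.01,0.8],[0,0.01,1.2],[0,0.01,1.45],[0,0.01,1.53],[0,0.01,1.53],[0,0.01,1.53],[0,0.01,1.53]], "gripper": [0.65,0.65,0.65,0.65,0.65,0.65,0.65,0.65]}}

```text
time: 55.3
ee_pos: [0.6255, -0.25, 0.1349]
tcp_rot: [179.9, 0.0, 109.9]
wrist_force: [-0.5, 0.2, 0.8]
opening: 0.0553
```

>>> {"op": "step_arm", "data": {"dr": [[0,0,0],[0,0,0],[0,0,0],[0,0,0],[0,0,0],[0,0,0],[0,0,0],[0,0,0]], "xyz": [[0,0,0],[0,0,0],[0,0,0],[0,0,0],[0,0,0],[0,0,0],[0,0,0],[0,0,0]], "gripper": [0.35,0.35,0.35,0.35,0.35,0.35,0.35,0.35], "squeeze": 20}}

```text
time: 56.1
ee_pos: [0.6255, -0.25, 0.1347]
tcp_rot: [179.9, 0.0, 109.9]
wrist_force: [-0.0, -0.2, 5.6]
opening: 0.0378
```

Run:
```python
from h import *
o=bot.get_obs();print(o["torque"],o["wrist_force"],o["q"].round(1),o["ee_pos"])
```

```text
[0.06593246 0.02040049 0.01168709] [-4.21772329e-03 -2.03241696e-01  5.56307963e+00] [-21.8  21.5  21.2  89.7   0.   48.3] [ 0.62547787 -0.24996972  0.13471621]
```

Well centred grip. I'll turn it 0.5 rad, then finish in small steps until the torque shows the stop.

>>> {"op": "step_arm", "data": {"dr": [[0,0,0.07],[0,0,0.14],[0,0,0.21],[0,0,0.28],[0,0,0.35],[0,0,0.42],[0,0,0.5],[0,0,0.5]], "xyz": [[0,0,0],[0,0,0],[0,0,0],[0,0,0],[0,0,0],[0,0,0],[0,0,0],[0,0,0]], "gripper": [0.35,0.35,0.35,0.35,0.35,0.35,0.35,0.35]}}

```text
time: 56.9
ee_pos: [0.6259, -0.2499, 0.1347]
tcp_rot: [179.9, 0.0, 81.2]
wrist_force: [2.6, 0.7, 5.7]
opening: 0.0372
```

Run:
```python
from h import *
o=bot.get_obs();print(o["torque"],o["wrist_force"],o["q"].round(1),o["ee_pos"])
```

```text
[ 0.01922771 -0.53336495 -0.06220652] [2.63439945 0.66359709 5.70873789] [-21.8  21.5  21.3  89.6   0.   77. ] [ 0.62587586 -0.24991399  0.13473827]
```

>>> {"op": "step_arm", "data": {"dr": [[0,0,0.03],[0,0,0.06],[0,0,0.09],[0,0,0.12],[0,0,0.12],[0,0,0.12],[0,0,0.12],[0,0,0.12]], "xyz": [[0,0,0],[0,0,0],[0,0,0],[0,0,0],[0,0,0],[0,0,0],[0,0,0],[0,0,0]], "gripper": [0.35,0.35,0.35,0.35,0.35,0.35,0.35,0.35]}}

```text
time: 57.7
ee_pos: [0.626, -0.25, 0.1347]
tcp_rot: [179.9, -0.0, 74.5]
wrist_force: [2.5, -0.2, 5.1]
opening: 0.0378
```

Run:
```python
from h import *
o=bot.get_obs();print(o["torque"],o["wrist_force"],o["q"].round(1),o["ee_pos"],o["tcp_rot"])
p=cap("wrist","w27")
cv2.imwrite("pics/w27z.png",cv2.resize(p["image"][180:330,250:410,::-1],None,fx=4,fy=4,interpolation=cv2.INTER_CUBIC))
```

```text
[ 0.06197364 -0.67780629  0.1598701 ] [ 2.53402401 -0.16304838  5.09667219] [-21.8  21.5  21.3  89.6   0.   83.7] [ 0.62598926 -0.24998589  0.13473529] [ 1.79875035e+02 -1.28048699e-03  7.45479213e+01]
```

View pics/w27z.png

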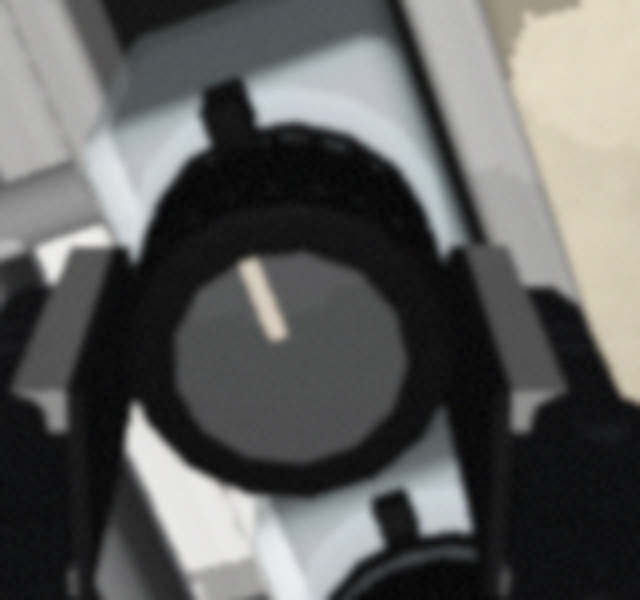

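>>> {"op": "step_arm", "data": {"dr": [[0,0,0.02],[0,0,0.04],[0,0,0.04],[0,0,0.04],[0,0,0.04],[0,0,0.04],[0,0,0.04],[0,0,0.04]], "xyz": [[0,0,0],[0,0,0],[0,0,0],[0,0,0],[0,0,0],[0,0,0],[0,0,0],[0,0,0]], "gripper": [0.35,0.35,0.35,0.35,0.35,0.35,0.35,0.35]}}

```text
time: 58.55
ee_pos: [0.6262, -0.2495, 0.1347]
tcp_rot: [179.9, -0.1, 72.3]
wrist_force: [3.1, 1.6, 4.7]
opening: 0.0378
```

Run:
```python
from h import *
o=bot.get_obs();print(o["torque"],o["wrist_force"],o["q"].round(1),o["ee_pos"],o["tcp_rot"])
```

```text
[ 0.4185516  -0.93008694  0.20568747] [3.05263117 1.58925135 4.73913635] [-21.8  21.5  21.3  89.6   0.1  86. ] [ 0.62616688 -0.24946644  0.13469973] [ 1.79876167e+02 -5.67822857e-02  7.22651585e+01]
```

>>> {"op": "step_arm", "data": {"dr": [[0,0,0],[0,0,0],[0,0,0],[0,0,0],[0,0,0],[0,0,0],[0,0,0],[0,0,0]], "xyz": [[0,0,0],[0,0,0],[0,0,0],[0,0,-0.3],[0,0,-0.8],[0,0,-1.3],[0,0,-1.5],[0,0,-1.5]], "gripper": [0.55,0.55,0.55,0.55,0.55,0.6,0.6,0.6]}}

```text
time: 59.35
ee_pos: [0.6257, -0.2502, 0.1957]
tcp_rot: [179.9, 0.0, 72.1]
wrist_force: [-0.5, 0.1, 0.7]
opening: 0.0516
```

Run:
```python
from h import *
o=bot.get_obs();print(o["torque"],o["wrist_force"],o["q"].round(1),o["ee_pos"])
shift([.6317,-.3155,.195],120)
```

```text
[-0.02082655 -0.01079023  0.01131658] [-0.52689392  0.09543947  0.74956242] [-21.8  22.7  29.5  96.7  -0.   86.1] [ 0.62572667 -0.25016284  0.19568221]
xyz [-1.509  0.643  0.019] dr [ 0.0023  0.0012 -0.8356] deg 47.9
```

>>> {"op": "step_arm", "data": {"dr": [[0,0,-0.14],[0,0,-0.28],[0,0,-0.42],[0,0,-0.56],[0,0,-0.7],[0,0,-0.83],[0,0,-0.83],[0,0,-0.83]], "xyz": [[-0.3,0.1,0],[-0.8,0.3,0],[-1.3,0.55,0],[-1.51,0.64,0],[-1.51,0.64,0],[-1.51,0.64,0],[-1.51,0.64,0],[-1.51,0.64,0]], "gripper": [0.65,0.65,0.65,0.65,0.65,0.65,0.65,0.65]}}

```text
time: 60.15
ee_pos: [0.6308, -0.3151, 0.1931]
tcp_rot: [-180.0, -0.1, 119.5]
wrist_force: [-0.4, -0.6, 0.3]
opening: 0.0552
```

Run:
```python
from h import *
p=cap("wrist","w28")
o=bot.get_obs();print(o["ee_pos"],o["tcp_rot"])
im=cv2.resize(p["image"][80:300,210:430,::-1],None,fx=2.7,fy=2.7,interpolation=cv2.INTER_CUBIC)
wire(p,im,(.6317,-.3155),5.2,2.7,210,80,.072)
cv2.imwrite("pics/w28z.png",im)
shift([.6317,-.3155,.135],120)
```

```text
[ 0.63090754 -0.31508975  0.19340986] [-1.79975179e+02 -3.85195078e-02  1.19481884e+02]
xyz [-0.02   0.013  1.46 ] dr [-0.0004 -0.0007 -0.009 ] deg 0.5
```

View pics/w28z.png

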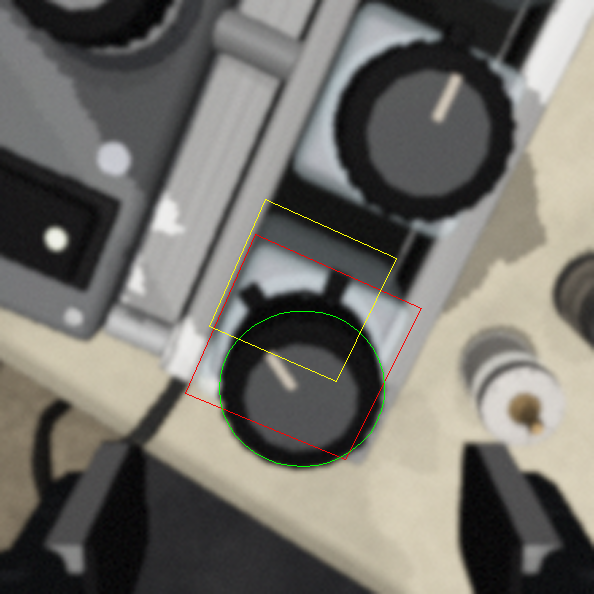

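>>> {"op": "step_arm", "data": {"dr": [[0,0,0],[0,0,0],[0,0,0],[0,0,0],[0,0,0],[0,0,0],[0,0,0],[0,0,0]], "xyz": [[0,0.01,0.4],[0,0.01,0.8],[0,0.01,1.2],[0,0.01,1.45],[0,0.01,1.52],[0,0.01,1.52],[0,0.01,1.52],[0,0.01,1.52]], "gripper": [0.65,0.65,0.65,0.65,0.65,0.65,0.65,0.65]}}

```text
time: 61.0
ee_pos: [0.6317, -0.3152, 0.1342]
tcp_rot: [180.0, 0.1, 119.7]
wrist_force: [-0.5, -0.4, -0.0]
opening: 0.0552
```

>>> {"op": "step_arm", "data": {"dr": [[0,0,0],[0,0,0],[0,0,0],[0,0,0],[0,0,0],[0,0,0],[0,0,0],[0,0,0]], "xyz": [[0,0,0],[0,0,0],[0,0,0],[0,0,0],[0,0,0],[0,0,0],[0,0,0],[0,0,0]], "gripper": [0.35,0.35,0.35,0.35,0.35,0.35,0.35,0.35], "squeeze": 20}}

```text
time: 61.8
ee_pos: [0.6309, -0.3156, 0.1341]
tcp_rot: [-180.0, 0.1, 119.6]
wrist_force: [-4.0, -2.8, 4.8]
opening: 0.038
```

>>> {"op": "step_arm", "data": {"dr": [[0,0,0.12],[0,0,0.24],[0,0,0.36],[0,0,0.48],[0,0,0.6],[0,0,0.72],[0,0,0.84],[0,0,0.9]], "xyz": [[0,0,0],[0,0,0],[0,0,0],[0,0,0],[0,0,0],[0,0,0],[0,0,0],[0,0,0]], "gripper": [0.35,0.35,0.35,0.35,0.35,0.35,0.35,0.35]}}

```text
time: 62.6
ee_pos: [0.6325, -0.3154, 0.134]
tcp_rot: [179.8, -0.0, 67.9]
wrist_force: [3.6, -2.0, 2.1]
opening: 0.0378
```

Run:
```python
from h import *
o=bot.get_obs();print(o["torque"],o["wrist_force"],o["q"].round(1),o["ee_pos"],o["tcp_rot"])
p=cap("wrist","w29")
cv2.imwrite("pics/w29z.png",cv2.resize(p["image"][180:330,250:410,::-1],None,fx=4,fy=4,interpolation=cv2.INTER_CUBIC))
```

```text
[-0.45464193 -0.68865674  0.04410542] [ 3.6018907  -2.03383959  2.08297674] [-26.5  26.5  27.8  91.1   0.   85.6] [ 0.63250225 -0.31544108  0.13403923] [ 1.79822835e+02 -3.96152510e-03  6.78542099e+01]
```

View pics/w29z.png

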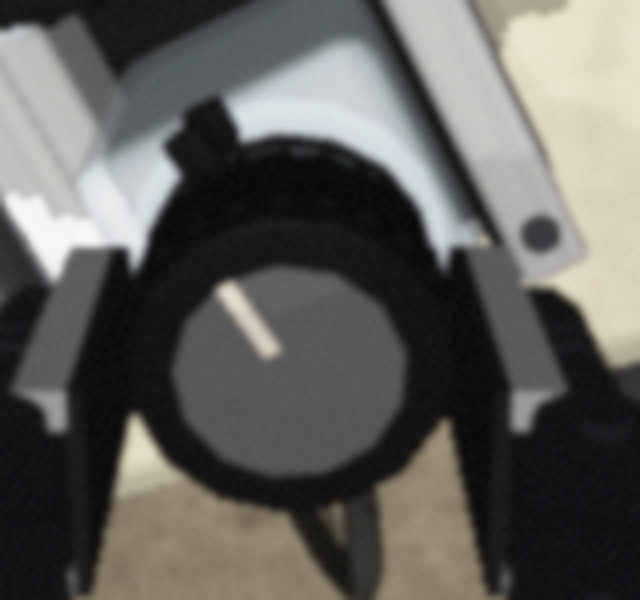

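>>> {"op": "step_arm", "data": {"dr": [[0,0,0.03],[0,0,0.06],[0,0,0.09],[0,0,0.12],[0,0,0.15],[0,0,0.15],[0,0,0.15],[0,0,0.15]], "xyz": [[0,0,0],[0,0,0],[0,0,0],[0,0,0],[0,0,0],[0,0,0],[0,0,0],[0,0,0]], "gripper": [0.35,0.35,0.35,0.35,0.35,0.35,0.35,0.35]}}

```text
time: 63.45
ee_pos: [0.6329, -0.3151, 0.1341]
tcp_rot: [179.8, -0.1, 59.6]
wrist_force: [6.5, -1.6, 3.6]
opening: 0.0381
```

Run:
```python
from h import *
o=bot.get_obs();print(o["torque"],o["wrist_force"],o["q"].round(1),o["ee_pos"],o["tcp_rot"])
p=cap("wrist","w30")
cv2.imwrite("pics/w30z.png",cv2.resize(p["image"][180:330,250:410,::-1],None,fx=4,fy=4,interpolation=cv2.INTER_CUBIC))
```

```text
[-0.38013331 -1.44017438  0.38200991] [ 6.45674142 -1.63964725  3.6347477 ] [-26.5  26.5  27.8  91.1   0.   93.9] [ 0.63287321 -0.31507687  0.13411153] [ 1.79803508e+02 -6.21470706e-02  5.96314801e+01]
```

View pics/w30z.png

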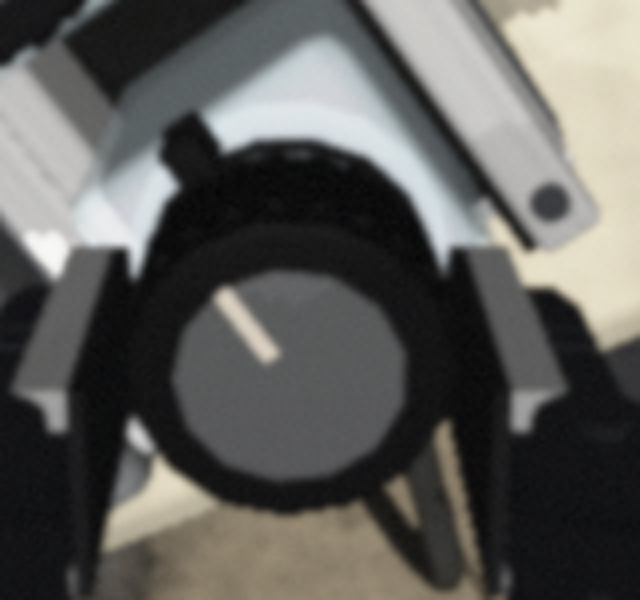

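>>> {"op": "step_arm", "data": {"dr": [[0,0,0],[0,0,0],[0,0,0],[0,0,0],[0,0,0],[0,0,0],[0,0,0],[0,0,0]], "xyz": [[0,0,0],[0,0,0],[0,0,0],[0,0,-0.3],[0,0,-0.8],[0,0,-1.5],[0,0,-2.3],[0,0,-3]], "gripper": [0.55,0.55,0.55,0.55,0.55,0.6,0.6,0.6]}}

```text
time: 64.3
ee_pos: [0.6309, -0.3149, 0.2558]
tcp_rot: [179.9, -0.0, 59.5]
wrist_force: [1.0, -1.0, 0.8]
opening: 0.0511
```

Run:
```python
from h import *
shift([.55,-.26,.28],95)
```

```text
xyz [ 0.156 -2.44  -0.608] dr [ 1.100e-03  3.000e-04 -6.192e-01] deg 35.5
```

>>> {"op": "step_arm", "data": {"dr": [[0,0,0.13],[0,0,0.26],[0,0,0.39],[0,0,0.52],[0,0,0.65],[0,0,0.78],[0,0,0.9],[0,0,0.95]], "xyz": [[0,-0.3,-0.2],[0,-0.8,-0.4],[0,-1.4,-0.6],[0,-2,-0.6],[0.1,-2.4,-0.6],[0.1,-2.4,-0.6],[0.1,-2.4,-0.6],[0.1,-2.4,-0.6]], "gripper": [0.3,0.2,0.1,0,0,0,0,0]}}

```text
time: 65.1
ee_pos: [0.5504, -0.2627, 0.2784]
tcp_rot: [180.0, -0.0, 4.8]
wrist_force: [0.3, 0.4, -0.2]
opening: 0.0001
```

Run:
```python
from h import *
p=cap("wrist","w31")
o=bot.get_obs();print(o["ee_pos"],o["tcp_rot"],o["opening"])
for th in ["rocker","clamp_knob"]: print(th,[(round(r["p"],2),np.round(r["box"]).tolist()) for r in bot.regions_of(p,th)])
cv2.imwrite("pics/w31z.png",cv2.resize(p["image"][0:200,190:450,::-1],None,fx=3,fy=3,interpolation=cv2.INTER_CUBIC))
shift([.5555,-.330,.14],5)
```

```text
[ 0.55042743 -0.26277263  0.27829698] [ 1.79978248e+02 -3.83167352e-02  4.78181085e+00] 3.9603904839341854e-05
rocker [(0.84, [383.0, 188.0, 23.0, 37.0])]
clamp_knob [(0.81, [315.0, 192.0, 40.0, 41.0]), (0.75, [315.0, 138.0, 215.0, 154.0])]
xyz [-0.031  1.681  3.449] dr [ 0.0003 -0.0005  0.0029] deg 0.2
```

View pics/w31z.png

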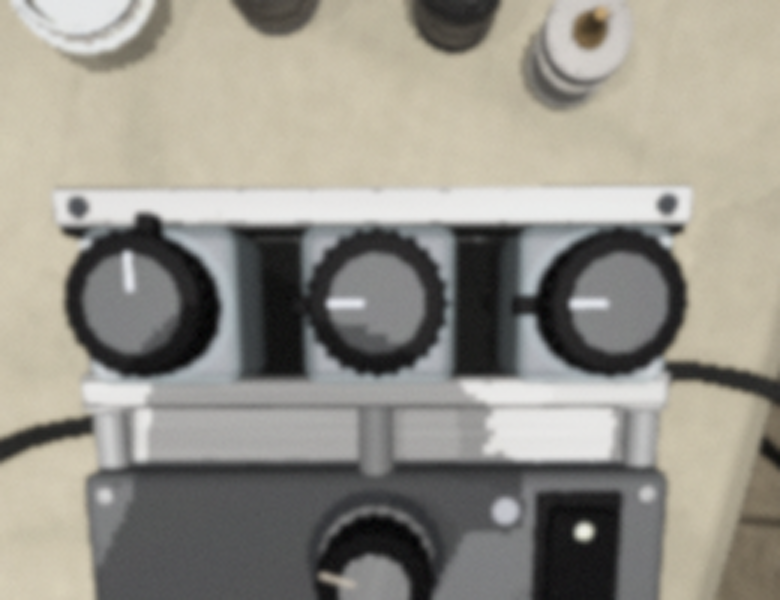

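Run:
```python
from h import *
p=cap("wrist")
cv2.imwrite("pics/w32z.png",cv2.resize(p["image"][65:135,205:345,::-1],None,fx=5.5,fy=5.5,interpolation=cv2.INTER_CUBIC))
g=lambda x,y:onz(p,190+x/3,y/3,.166)
for n,l in [("L",((131,292),(127,250))),("M",((365,303),(325,303))),("R",((609,303),(570,303)))]:
    d=g(*l[1])-g(*l[0]); print(n,np.degrees(np.arctan2(d[1],d[0])).round(1))
```

```text
L 6.5
M 95.2
R 95.2
```

View pics/w32z.png

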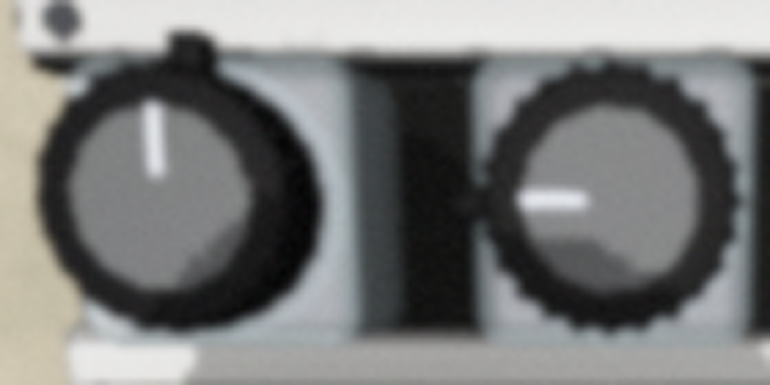

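Run:
```python
from h import *
shift([.6202,-.184,.195],60)
```

```text
xyz [ 1.91  -1.808  2.069] dr [ 4.000e-04 -2.000e-04 -9.567e-01] deg 54.8
```

>>> {"op": "step_arm", "data": {"dr": [[0,0,-0.13],[0,0,-0.26],[0,0,-0.39],[0,0,-0.52],[0,0,-0.65],[0,0,-0.78],[0,0,-0.91],[0,0,-0.95]], "xyz": [[0.4,-0.4,0],[0.9,-0.9,0],[1.5,-1.4,0],[1.91,-1.81,0.2],[1.91,-1.81,0.8],[1.91,-1.81,1.4],[1.91,-1.81,2],[1.91,-1.81,2.1]], "gripper": [0.65,0.65,0.65,0.65,0.65,0.65,0.65,0.65]}}

```text
time: 66.1
ee_pos: [0.6194, -0.1836, 0.1899]
tcp_rot: [-179.7, 0.1, 59.9]
wrist_force: [-0.1, -0.6, -0.6]
opening: 0.0556
```

Run:
```python
from h import *
print(bot.get_obs()["ee_pos"]); shift([.6200,-.184,.135],60)
```

```text
[ 0.61936181 -0.18361418  0.18989963]
xyz [1.000e-03 2.500e-02 1.372e+00] dr [-0.0044  0.0011 -0.0018] deg 0.3
```

>>> {"op": "step_arm", "data": {"dr": [[0,0,0],[0,0,0],[0,0,0],[0,0,0],[0,0,0],[0,0,0],[0,0,0],[0,0,0]], "xyz": [[0,0,0.4],[0,0,0.8],[0,0,1.2],[0,0,1.4],[0,0,1.48],[0,0,1.48],[0,0,1.48],[0,0,1.48]], "gripper": [0.65,0.65,0.65,0.65,0.65,0.65,0.65,0.65]}}

```text
time: 66.9
ee_pos: [0.6207, -0.1841, 0.1349]
tcp_rot: [179.9, -0.0, 59.5]
wrist_force: [0.7, -0.7, -0.4]
opening: 0.0556
```

>>> {"op": "step_arm", "data": {"dr": [[0,0,0],[0,0,0],[0,0,0],[0,0,0],[0,0,0],[0,0,0],[0,0,0],[0,0,0]], "xyz": [[0,0,0],[0,0,0],[0,0,0],[0,0,0],[0,0,0],[0,0,0],[0,0,0],[0,0,0]], "gripper": [0.35,0.35,0.35,0.35,0.35,0.35,0.35,0.35], "squeeze": 20}}

```text
time: 67.7
ee_pos: [0.6203, -0.184, 0.1346]
tcp_rot: [180.0, -0.0, 59.5]
wrist_force: [-3.6, 0.1, 5.6]
opening: 0.0382
```

Run:
```python
from h import *
o=bot.get_obs();print(o["torque"],o["wrist_force"],o["ee_pos"],o["tcp_rot"])
```

```text
[ 0.22751735  0.70146038 -0.01303915] [-3.62578862  0.13471495  5.59823558] [ 0.62028563 -0.18398805  0.13464528] [ 1.79973207e+02 -8.26077159e-03  5.95201114e+01]
```

>>> {"op": "step_arm", "data": {"dr": [[0,0,0.03],[0,0,0.06],[0,0,0.08],[0,0,0.08],[0,0,0.08],[0,0,0.08],[0,0,0.08],[0,0,0.08]], "xyz": [[0,0,0],[0,0,0],[0,0,0],[0,0,0],[0,0,0],[0,0,0],[0,0,0],[0,0,0]], "gripper": [0.35,0.35,0.35,0.35,0.35,0.35,0.35,0.35]}}

```text
time: 68.5
ee_pos: [0.6201, -0.1841, 0.1345]
tcp_rot: [180.0, 0.0, 55.0]
wrist_force: [-4.9, -0.1, 5.5]
opening: 0.0378
```

Run:
```python
from h import *
o=bot.get_obs();print(o["torque"],o["wrist_force"],o["ee_pos"],o["tcp_rot"])
```

```text
[-0.05155948  0.8568371   0.52029347] [-4.91149644 -0.10515829  5.46190596] [ 0.62012411 -0.18412356  0.13451012] [1.79985358e+02 2.10959248e-02 5.49685356e+01]
```

>>> {"op": "step_arm", "data": {"dr": [[0,0,0],[0,0,0],[0,0,0],[0,0,0],[0,0,0],[0,0,0],[0,0,0],[0,0,0]], "xyz": [[0,0,0],[0,0,0],[0,0,0],[0,0,-0.3],[0,0,-0.8],[0,0,-1.6],[0,0,-2.4],[0,0,-3]], "gripper": [0.55,0.55,0.55,0.55,0.55,0.55,0.5,0.5]}}

```text
time: 69.3
ee_pos: [0.6204, -0.184, 0.2572]
tcp_rot: [179.9, -0.0, 54.9]
wrist_force: [0.4, -0.3, -0.7]
opening: 0.043
```

Run:
```python
from h import *
shift([.5555,-.330,.2],5)
```

```text
xyz [-3.921  0.765  1.428] dr [ 0.0019 -0.0018  0.8715] deg 49.9
```

>>> {"op": "step_arm", "data": {"dr": [[0,0,0.12],[0,0,0.24],[0,0,0.36],[0,0,0.48],[0,0,0.6],[0,0,0.72],[0,0,0.84],[0,0,0.87]], "xyz": [[-0.6,0.1,0],[-1.3,0.25,0],[-2.1,0.4,0],[-2.9,0.55,0],[-3.6,0.7,0],[-3.92,0.77,0.4],[-3.92,0.77,1],[-3.92,0.77,1.43]], "gripper": [0.3,0.2,0.1,0,0,0,0,0]}}

```text
time: 70.1
ee_pos: [0.5551, -0.3307, 0.1963]
tcp_rot: [180.0, -0.0, 4.8]
wrist_force: [0.2, 0.4, -0.4]
opening: 0.0004
```

Run:
```python
from h import *
p=cap("wrist","w33")
o=bot.get_obs();print(o["ee_pos"],o["tcp_rot"],o["opening"])
cv2.imwrite("pics/w33z.png",cv2.resize(p["image"][100:300,220:420,::-1],None,fx=3,fy=3,interpolation=cv2.INTER_CUBIC))
print((proj(p,[.5555,-.33,.101])-[220,100])*3)
shift([.5555,-.330,.102],5)
```

```text
[ 0.55461849 -0.33009924  0.19343291] [-1.79881714e+02  1.64971860e-01  4.83485538e+00] -7.884097763218492e-05
[303.47668419 285.31432967]
xyz [0.029 0.004 2.286] dr [-0.0021  0.0029 -0.0029] deg 0.3
```

View pics/w33z.png

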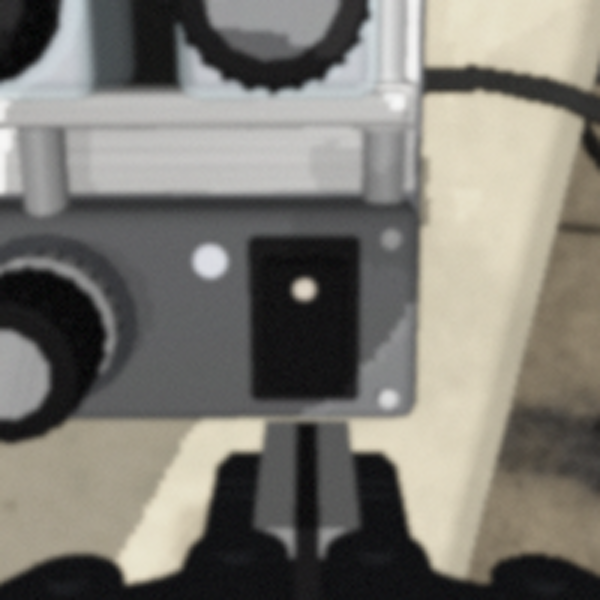

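>>> {"op": "step_arm", "data": {"dr": [[0,0,0],[0,0,0],[0,0,0],[0,0,0],[0,0,0],[0,0,0],[0,0,0],[0,0,0]], "xyz": [[0.03,0,0.6],[0.03,0,1.2],[0.03,0,1.8],[0.03,0,2.2],[0.03,0,2.35],[0.03,0,2.4],[0.03,0,2.45],[0.03,0,2.5]], "gripper": [0,0,0,0,0,0,0,0]}}

```text
time: 70.95
ee_pos: [0.5572, -0.3302, 0.098]
tcp_rot: [179.9, -0.1, 5.1]
wrist_force: [-0.8, 0.1, -0.3]
opening: -0.0004
```

>>> {"op": "step_arm", "data": {"dr": [[0,0,0],[0,0,0],[0,0,0],[0,0,0],[0,0,0],[0,0,0],[0,0,0],[0,0,0]], "xyz": [[0,0,0.02],[0,0,0.04],[0,0,0.06],[0,0,0.06],[0,0,0.06],[0,0,0.06],[0,0,0.06],[0,0,0.06]], "gripper": [0,0,0,0,0,0,0,0]}}

```text
time: 71.75
ee_pos: [0.5567, -0.3299, 0.0944]
tcp_rot: [180.0, -0.0, 5.1]
wrist_force: [0.1, -0.5, 0.2]
opening: -0.0003
```

>>> {"op": "step_arm", "data": {"dr": [[0,0,0],[0,0,0],[0,0,0],[0,0,0],[0,0,0],[0,0,0],[0,0,0],[0,0,0]], "xyz": [[0,0,0.02],[0,0,0.03],[0,0,0.04],[0,0,0.04],[0,0,0.04],[0,0,0.04],[0,0,0.04],[0,0,0.04]], "gripper": [0,0,0,0,0,0,0,0]}}

```text
time: 72.55
ee_pos: [0.5567, -0.3299, 0.0928]
tcp_rot: [180.0, -0.0, 5.1]
wrist_force: [-0.0, -0.5, -0.7]
opening: 0.0001
```

>>> {"op": "step_arm", "data": {"dr": [[0,0,0],[0,0,0],[0,0,0],[0,0,0],[0,0,0],[0,0,0],[0,0,0],[0,0,0]], "xyz": [[0,0,0.02],[0,0,0.04],[0,0,0.06],[0,0,0.06],[0,0,0.06],[0,0,0.06],[0,0,0.06],[0,0,0.06]], "gripper": [0,0,0,0,0,0,0,0]}}

```text
time: 73.35
ee_pos: [0.5567, -0.3299, 0.0904]
tcp_rot: [180.0, -0.0, 5.1]
wrist_force: [-0.5, -0.7, -0.2]
opening: -0.0
```

Run:
```python
from h import *
p=cap("wrist","w34");cap("scene","s34")
s=cap("side","d34")
cv2.imwrite("pics/w34z.png",cv2.resize(p["image"][130:330,220:420,::-1],None,fx=3,fy=3,interpolation=cv2.INTER_CUBIC))
cv2.imwrite("pics/d34z.png",cv2.resize(s["image"][180:290,280:420,::-1],None,fx=5,fy=5,interpolation=cv2.INTER_CUBIC))
```

```text
(no output)
```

View pics/w34z.png

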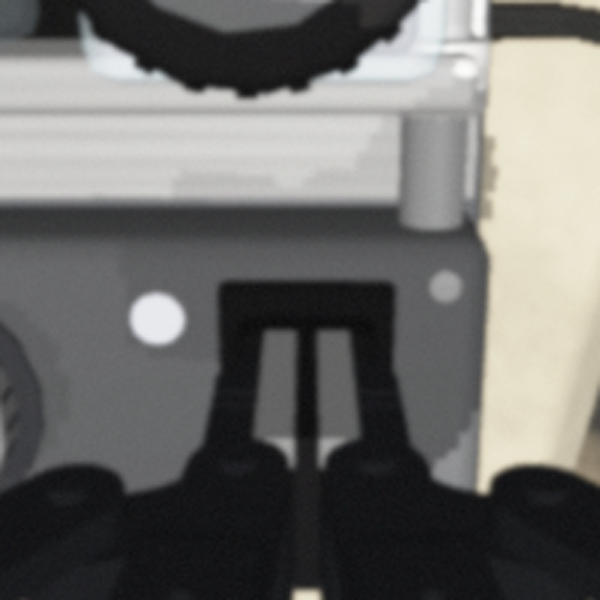

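View pics/d34z.png

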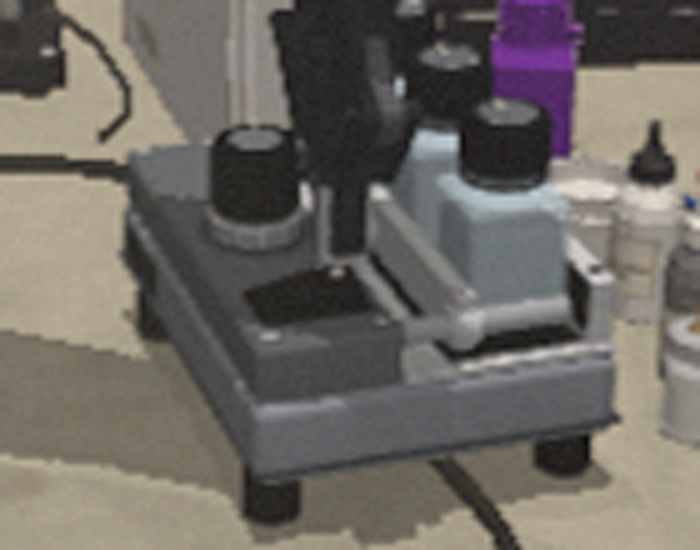

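Run:
```python
from h import *
s=cap("side","d35");c=cap("scene","s35")
o=bot.get_obs()
for X in ([.5567,-.3299,.0904],[.5555,-.33,.101],[.5377,-.256,.137],[.6325,-.315,.166]):
    print(X,(proj(s,X)-[280,180])*5,(proj(c,X)-[280,160])*5)
cv2.imwrite("pics/s35z.png",cv2.resize(c["image"][160:280,280:420,::-1],None,fx=5,fy=5,interpolation=cv2.INTER_CUBIC))
```

```text
[0.5567, -0.3299, 0.0904] [337.72684793 298.17867143] [391.24496242 341.67796135]
[0.5555, -0.33, 0.101] [335.34367413 276.25957476] [389.93321854 321.86643759]
[0.5377, -0.256, 0.137] [257.21384286 134.68683419] [283.69875821 198.40557834]
[0.6325, -0.315, 0.166] [504.54030993 106.76786037] [521.77365403 153.67922074]
```

View pics/s35z.png

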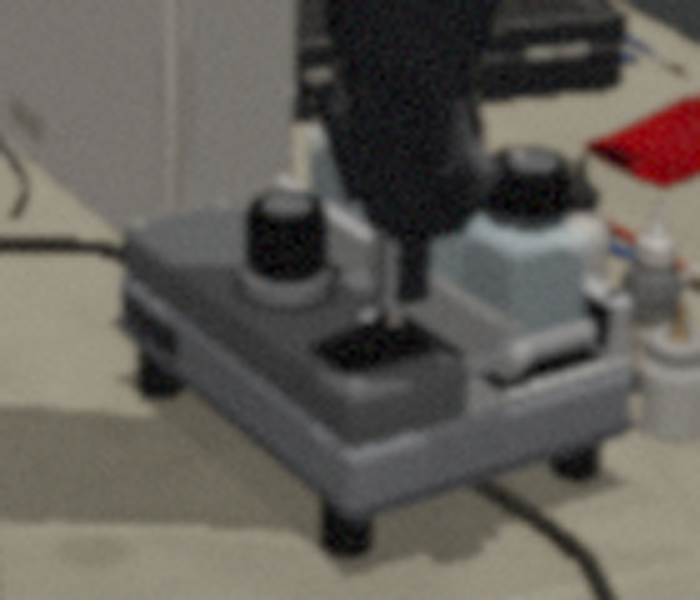

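>>> {"op": "step_arm", "data": {"dr": [[0,0,0],[0,0,0],[0,0,0],[0,0,0],[0,0,0],[0,0,0],[0,0,0],[0,0,0]], "xyz": [[0,0,0.03],[0,0,0.06],[0,0,0.09],[0,0,0.12],[0,0,0.15],[0,0,0.15],[0,0,0.15],[0,0,0.15]], "gripper": [0,0,0,0,0,0,0,0]}}

```text
time: 74.4
ee_pos: [0.5567, -0.3299, 0.0844]
tcp_rot: [180.0, -0.0, 5.1]
wrist_force: [-0.2, -1.1, -0.7]
opening: 0.0003
```

>>> {"op": "step_arm", "data": {"dr": [[0,0,0],[0,0,0],[0,0,0],[0,0,0],[0,0,0],[0,0,0],[0,0,0],[0,0,0]], "xyz": [[0,0,0.02],[0,0,0.04],[0,0,0.06],[0,0,0.08],[0,0,0.08],[0,0,0.08],[0,0,0.08],[0,0,0.08]], "gripper": [0,0,0,0,0,0,0,0]}}

```text
time: 75.2
ee_pos: [0.5566, -0.33, 0.0811]
tcp_rot: [-180.0, 0.0, 5.1]
wrist_force: [0.9, -0.7, 1.0]
opening: 0.0003
```

Run:
```python
from h import *
s=cap("side","d36");c=cap("scene","s36")
a=cv2.resize(s["image"][180:290,280:400,::-1],None,fx=4,fy=4,interpolation=cv2.INTER_CUBIC)[:, :400]
b=cv2.resize(c["image"][170:280,300:400,::-1],None,fx=4,fy=4,interpolation=cv2.INTER_CUBIC)
cv2.imwrite("pics/sd36.png",np.hstack([a,b]))
```

```text
(no output)
```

View pics/sd36.png

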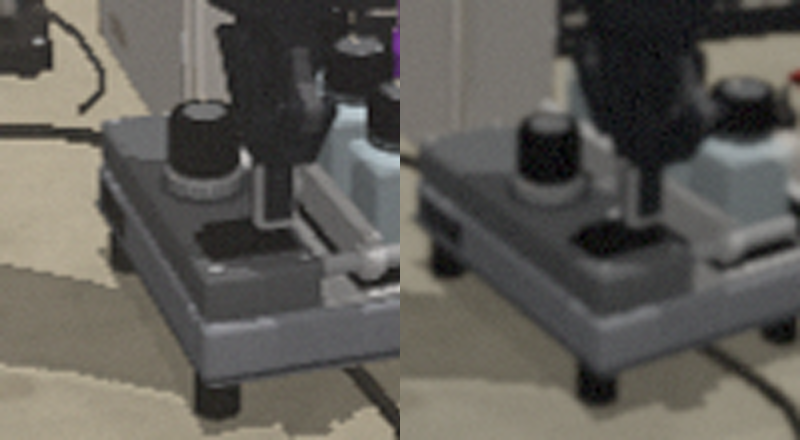

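>>> {"op": "step_arm", "data": {"dr": [[0,0,0],[0,0,0],[0,0,0],[0,0,0],[0,0,0],[0,0,0],[0,0,0],[0,0,0]], "xyz": [[0,0,0.02],[0,0,0.04],[0,0,0.05],[0,0,0.05],[0,0,0.05],[0,0,0.05],[0,0,0.05],[0,0,0.05]], "gripper": [0,0,0,0,0,0,0,0]}}

```text
time: 76.1
ee_pos: [0.5572, -0.3299, 0.0798]
tcp_rot: [180.0, -0.1, 5.1]
wrist_force: [3.4, 0.7, 5.3]
opening: -0.0
```

>>> {"op": "step_arm", "data": {"dr": [[0,0,0],[0,0,0],[0,0,0],[0,0,0],[0,0,0],[0,0,0],[0,0,0],[0,0,0]], "xyz": [[0,0,0.02],[0,0,0.04],[0,0,0.05],[0,0,0.05],[0,0,0.05],[0,0,0.05],[0,0,0.05],[0,0,0.05]], "gripper": [0,0,0,0,0,0,0,0]}}

```text
time: 76.9
ee_pos: [0.5576, -0.33, 0.0793]
tcp_rot: [179.9, -0.2, 5.1]
wrist_force: [0.7, 2.0, 13.3]
opening: -0.0001
```

Force is now 13 N against the stop. I'll rise and look.

>>> {"op": "step_arm", "data": {"dr": [[0,0,0],[0,0,0],[0,0,0],[0,0,0],[0,0,0],[0,0,0],[0,0,0],[0,0,0]], "xyz": [[0,0,-0.3],[0,0,-1],[0,0,-1.8],[0,0,-2.6],[0,0,-3.4],[-0.5,-0.5,-4.2],[-1,-1,-5],[-1,-1.5,-5.2]], "gripper": [0,0,0,0,0,0,0,0]}}

```text
time: 77.7
ee_pos: [0.51, -0.2737, 0.2896]
tcp_rot: [179.8, -0.2, 5.0]
wrist_force: [-0.2, -0.4, 0.7]
opening: -0.0002
```

Run:
```python
from h import *
s=cap("side","d37");c=cap("scene","s37");w=cap("wrist","w37")
a=cv2.resize(s["image"][180:290,280:400,::-1],None,fx=4,fy=4,interpolation=cv2.INTER_CUBIC)[:, :400]
b=cv2.resize(c["image"][170:280,300:400,::-1],None,fx=4,fy=4,interpolation=cv2.INTER_CUBIC)
cv2.imwrite("pics/sd37.png",np.hstack([a,b]))
```

```text
(no output)
```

View pics/sd37.png

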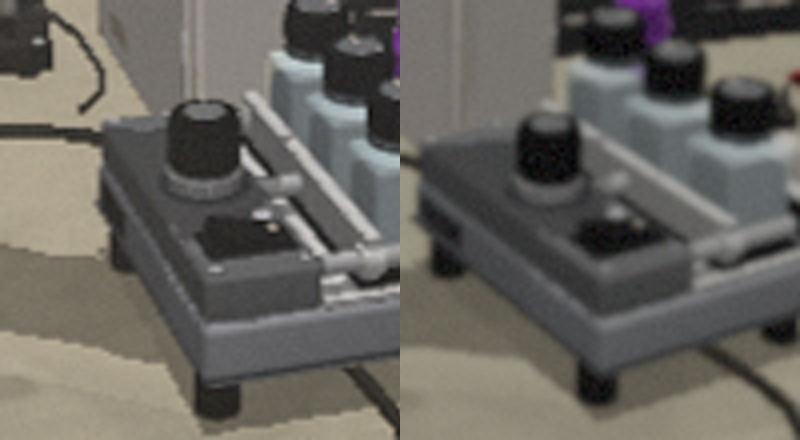

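View pics/w37.png

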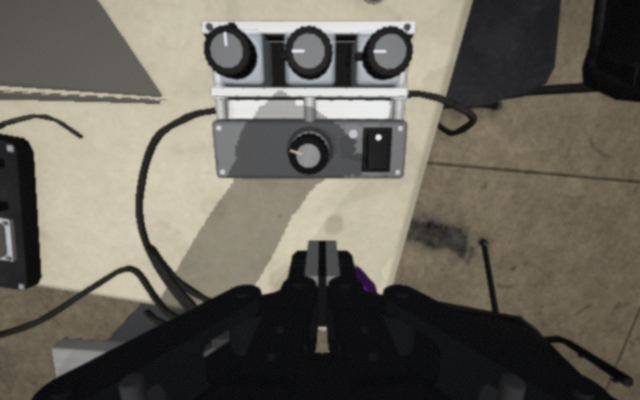

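View pics/d37.png

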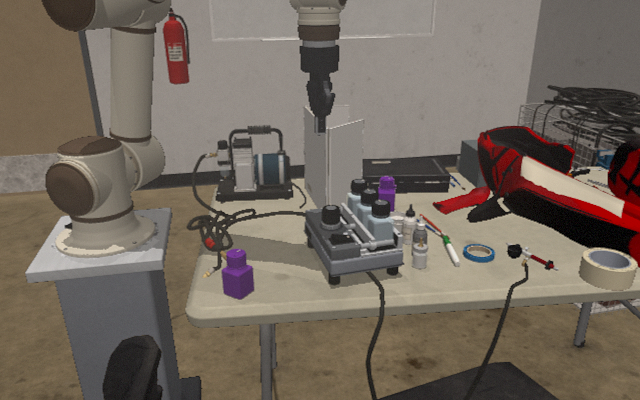

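Run:
```python
import cv2,numpy as np
f=lambda n:cv2.resize(cv2.imread(n)[215:265,315:375],None,fx=6.6,fy=6.6,interpolation=cv2.INTER_CUBIC)
cv2.imwrite("pics/cmp.png",np.hstack([f("pics/d11.png"),f("pics/d37.png")]))
```

```text
(no output)
```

View pics/cmp.png

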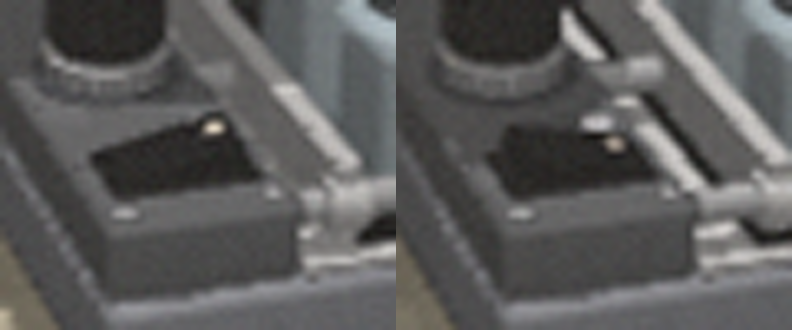

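Run:
```python
from h import *
print(bot.get_obs()["time"]); print(bot.job_done())
```

```text
77.85
the job is handed in; nothing more can be done
None
```

The job is done and handed in at 77.9 s of the 210 s allowed; no verdict is reported. All three square jars are in the tray and clamped, their caps are tight, and the shaker is switched on.

- **Jars:** They stand side by side, square between fence and clamp bar. The last wrist picture shows all three upright and in line.
- **Clamp:** I wound the knob about 8 rad clockwise in total, where at most about 6.5 rad was needed. Pictures show the bar bearing on the jars. I could not read the clicks themselves; the torque measured near the end was noisy, reaching 0.16 N m against the clutch's rated 0.165.
- **Caps:** Each was turned after clamping until the torque rose at its stop: 0.52 N m on the left jar, 0.21 in the middle and 0.38 on the right. Pointers are at the lugs, to about 1°. The left pointer first read 1.3° off, so I gripped that cap again and it was already hard against its stop.
- **Rocker:** I pressed it down to its stop with 13 N, and before-and-after pictures show the far end down. The fingertips reached the rocker lower than the tool reading suggested, so I lowered the tool in small steps until there was force.
- **Slip:** The first grasp of the right jar slid off its cap top. The jar did not move, and I gripped it again lower.
- **Other things:** The robot never touched the bystanders or the purple look-alikes. They look unmoved, and I saw no jar knocked aside.

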